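# Put the spare eyepiece away in the case with the folding lid stay

### The job

Put the spare eyepiece away in the grey accessory case: raise the lid by its bar handle until the folding stay at its side snaps over straight and locks, so that the lid stands open by itself, and set the eyepiece down upright inside. Then break the stay at its red grip and bring the lid down gently under control until it is fully shut, never letting it fall and never straining the stay so hard that its foot slips along the rail. Leave the other things on the desk where they are.

Things in the scene. Friction and masses are not known exactly. Their poses are not given: they have to be found in the camera images.
- case: Grey open-topped accessory case fixed to the desk: outer 140 deep (x) x 180 wide (y) x 70 high to the rim, walls 6 thick, inner floor 6 above its underside. Origin: centre of the underside. x points from the front (handle) to the back (hinge), y to the left seen from the front, z up. Other points below are given in this frame. The folding stay is outside its right-hand side (-y).
- case_lid (a joint): Angle of the lid about its hinge, rad: 0 shut, growing as it rises. Lid 140 deep, 180 wide, 10 thick, 0.3 to 0.5 kg; its hinge is only lightly damped, so it falls shut when neither held nor locked. The angle at which the stay goes straight and locks differs from start to start, between 1.31 and 1.46, since the stay's foot is clamped up to 6 higher or lower on its rail: it must be felt for.
- lid_hinge (a point): Middle of the lid's hinge line, which runs along the case's y at x = 70, z = 70.
- lid_handle (a point): Middle of the lid's steel bar handle: round bar, diameter 10, along y, 90 long between its two end posts, 35 clear in front of the front edges of lid and case. Lid shut, it is at x = -105, z = 75 in the case's frame; it turns with the lid, 175 from the hinge line.
- stay_elbow (a joint): Opening of the stay's elbow, rad: about 0 (0.08 either way) folded with the lid shut, 2.74 both bars in line, 2.89 locked at its stop just past straight. An over-centre spring resists from about 2.1 (2 to 3 N more at the lid handle) and snaps it into the lock from about 2.6, in the last millimetres before the straight stay stops the lid hard. Broken to below 2.6 it springs open, and the lid's weight folds it.
- stay_grip_center (a point): Middle of the red round grip on the stay's elbow axis: diameter 12, 50 long along y, turning freely, its middle 50 to the right of the lid's edge (y = -140). Locked open it is near x = 9, z = 110; lid shut, x = 45, z = 60 (z up to 3 more or less). Some 2 to 3 N at the grip, back towards the hinge and down, break the lock. Held, it fixes the lid's angle: up to 0.035 rad per mm.
- stay_lid_pivot (a point): Pivot of the stay's upper bar on the lid's right side, 100 from the hinge line, 5 above the lid's underside. The upper bar is 76 from here to the elbow, the lower bar 76 from the elbow to the foot pivot, which is at x = -30, z = 45 give or take 6 in the case's frame. So the elbow moves on a circle of radius 76 about the foot, in the case's x-z plane.
- foot_slip (a joint): Slip of the stay's brass foot clamp up or down its rail on the case's right side, m; within 0.001 of 0 at the start. The clamp holds about 22 N along the rail, that is a pull of some 10 N at the lid handle once the stay is straight; strained harder it slips. More than 0.003 either way is damage.
- eyepiece_center (a point): Centre of the spare eyepiece, which stands upright on its narrow barrel: 45 high in all, barrel diameter 24 from 0 to 18 above its underside, black head diameter 32 from 18 to 45; this point is 22.5 above its underside. 60 g. z along its axis, up.
- flashlight_center (a point): Red flashlight standing on its head, 40x35x88; point at mid-height. A bystander.
- amber_can_center (a point): Amber can with black lid, diameter 40, 42 high; point at mid-height. A bystander.
- oil_bottle_center (a point): Small white dropper bottle with black top, diameter 29, 76 high; point at mid-height. A bystander.
Things that resemble listed ones, but are neither listed nor needed, are in the scene too. What is shaped like the part that bears eyepiece_center but pink or yellow is not meant.

How it is judged:
By the outcome, as a careful person would: the job done as asked, in the order asked, and still so for the second after the job is handed in, with the robot touching nothing.
It also fails if it takes over 72 s, if anything falls off the work surface, if the arm or the gripper's body presses on something with over 40 N, if the wrist force passes 120 N, or if a joint passes its speed limit or range.

### The arm

A 6-joint arm with a two-finger parallel gripper is mounted at the origin on a cart in front of the work surface, level with it; the furniture and walls round the work are solid. World frame = base frame: x ahead of the robot, y to its left, z up, the work surface at z = 0. Lengths are in mm, angles in degrees, forces in N, time in s.
With the tool pointing down it reaches from about 350 to 850 mm from the base axis. Payload 8.1 kg.
Tool frame: the origin (TCP) lies midway between the tips of the shut fingers; the grasp point (between the pads) lies 19 mm behind it; z points along the fingers, y is the line along which they close (so a half turn about z gives the same grasp; the last joint's range is limited). The gripper opens to 85 mm and grips with 20 to 120 N. Pads are 22 mm wide; open, the fingers measure 114 mm over their backs; the gripper's body (76 mm by 85 mm) begins 54 mm behind the grasp point. The pads swing forward as they close: fully open they stand 13 mm farther back than shut.
Start: joints at [62.315, 7.471, 85.268, -0, 87.261, -4.893], TCP at [232.414, 553.163, 231.292] pointing down, gripper open.
Joint ranges: [-169.43, 169.43], [-51.17, 129.36], [1.28, 143.12], [-76.62, 256.62], [0, 156.53], [-152.29, 152.29]. Speed limits (degrees/s): [136.94, 136.94, 159.86, 180, 180, 180].

### API

Orientations are given as [roll, pitch, yaw] about the fixed x, y, z axes, in that order (R = Rz(yaw) Ry(pitch) Rx(roll)).
In Python, from bench import sense, snapshot, camera_params, hand_in, masks_of, pinpoint gives the robot as it stands.
- The arm moves only by the tool step_arm, never from a script. Its argument "targets" is a list of rows, each an object with "angular": the turn, a rotation vector about the tool's x, y, z scaled (see below), a list of three; "dp": the shift along the tool's x, y, z scaled (see below), a list of three; "fingers": the closure, from 0 (fully open) to 1 (shut). A call has exactly 8 rows; each row is the pose to reach, as a shift and turn from the pose commanded when the call began, along the tool's axes at that moment, turning the shorter way round; what a row does not reach only later rows make up. The controller multiplies each number of a shift by 0.2 m and each number of a turn by 180 degrees. A row lasts 1/8 s, in which the tool goes at most 62.5 mm and 10.7 degrees, less where a joint would pass 70% of its speed; a pose out of reach is approached as far as the arm can. A call with a number of a shift or a turn outside -1 to 1 is refused whole. A call with a gripper value outside its range is refused whole. The fingers move at their own pace and stop on an object; "newtons" is the grip in N (left out, the last holds). Time passes only in rows, so rows that repeat a pose let the fingers close, or fill a call up. It gives the time, the measured TCP pose, the force, the opening and the grip force at its end, in the units of the state.
- sense(): the state, without advancing time (a new reading comes with each control period).
- snapshot(name): name is "side" or "top"; returns the picture (420x560x3 uint8, blue, green, red); there is no depth.
- camera_params(name): a dict with "vfov" (degrees; the focal length in pixels is half the picture's height over the tangent of half this angle, whatever the lens; pixels are square), "cx", "cy" (the principal point, pixels), "R" (3x3) and "t" (3): a world point X has camera coordinates R X + t. Camera axes: x right, y down, z forward; pixel columns grow to the right and rows downward; lengths in mm; the calibration is good to about 2 mm. A picture is of the moment at which its call begins. camera_params takes no time and is no camera call.
- hand_in(): hands the job in; it is judged then, once.
Trained networks look in the newest picture that a camera, given by its name, has taken for a name from the list of things; names that differ only in an ending like _2 or _b are one class to them, and where a whole thing is asked for, a point or a joint stands for the part that bears it (a point fixed in the world has none). Each returns a list of dicts, best first, with "conf" (0 to 1); they miss things now and then, are a little off and sometimes report something else, mostly with a low value. They report only what shows in the picture. A call takes as long as a camera call. They do not tell look-alikes from the thing itself.
- masks_of(camera, label): "pixels" (420x560 bool, what is visible of it) and "at" ([column, row] in pixels, amid what is visible of it).
- pinpoint(camera, label): "at" ([column, row] in pixels: a listed point, or the origin of a listed thing).
The state is a dict: "time": time; "joint_pos": joint angles; "qd": joint speeds; "joint_efforts": joint torques, N m; "tool_pos": TCP position; "tcp_rot": TCP orientation; "ft_force": force on the tool from outside, world axes, zero at the start; "wrist_torque": the same for the moment, N m; "finger_gap": finger opening in mm; "grip_force": force on a finger pad.
Only numpy, scipy, OpenCV 4.12 (cv2) and the standard library are available. Lean on these libraries where they do the work, as an engineer would, in place of code of your own. Each camera call takes 0.05 s, during which the arm holds its last target. There are 200 camera calls.

## Working session

There is one attempt and no reset: what is moved stays moved. The work goes in short steps, Python scripts to look and compute and a tool call to move; the robot and the scene stay as the last step left them, time stands still between calls to the robot, and variables do not carry over. Pictures are saved under pics/ and viewed, at most 10 in all, crops included, and the job is handed in when it is done.

Besides the shell and the picture viewer there is one more tool, called after "Request:" as name(argument=value, ...), one argument or row to a line, values as JSON. step_arm: Moves the arm, as the interface text tells. Its arguments: {"type":"object","properties":{"targets":{"type":"array","items":{"type":"object","properties":{"angular":{"type":"array","items":{"type":"number","minimum":-1,"maximum":1}},"dp":{"type":"array","items":{"type":"number","minimum":-1,"maximum":1}},"fingers":{"type":"number"}}}},"newtons":{"type":"number"}},"required":["targets"]}

```bash
mkdir -p pics; cat > h.py <<'E'
import numpy as np, cv2
from scipy.spatial.transform import Rotation as Ro
from bench import sense, snapshot, camera_params, hand_in, masks_of, pinpoint
def cam(n):
    c=camera_params(n); R=np.array(c['R']);t=np.array(c['t']); f=210/np.tan(np.radians(c['vfov'])/2)
    return R,t,f,c['cx'],c['cy']
def proj(n,X):
    R,t,f,cx,cy=cam(n); p=R@np.array(X)+t; return np.array([cx+f*p[0]/p[2],cy+f*p[1]/p[2]])
def ray(n,uv):
    R,t,f,cx,cy=cam(n); d=R.T@np.array([(uv[0]-cx)/f,(uv[1]-cy)/f,1]); return -R.T@t,d/np.linalg.norm(d)
def atz(n,uv,z):
    o,d=ray(n,uv); return o+d*(z-o[2])/d[2]
def tri(a,b):
    A=np.zeros((3,3));v=np.zeros(3)
    for n,uv in (('side',a),('top',b)):
        o,d=ray(n,uv);P=np.eye(3)-np.outer(d,d);A+=P;v+=P@o
    X=np.linalg.solve(A,v); return X, [np.linalg.norm(proj(n,X)-uv) for n,uv in (('side',a),('top',b))]
E
python3 - <<'E'
from h import *
s=sense();print(s)
for n in('side','top'):
    im=snapshot(n);cv2.imwrite(f'pics/{n}0.png',im)
    print(n,camera_params(n))
    for l in['case','lid_hinge','lid_handle','stay_grip_center','stay_lid_pivot','eyepiece_center','flashlight_center','amber_can_center','oil_bottle_center']:
        print(l,[(np.round(d['at'],1).tolist(),round(d['conf'],2)) for d in pinpoint(n,l)])
E
```

```text
{'time': 0.0, 'joint_pos': array([ 6.23150128e+01,  7.51593255e+00,  8.53295472e+01, -1.64653800e-03,
        8.72641962e+01, -4.89177365e+00]), 'qd': array([ 0.00802378, -0.00432681, -0.13046901,  0.026717  ,  0.05453006,
        0.02271491]), 'joint_efforts': array([-8.53048768e-04, -5.69408333e+01, -5.00539541e+01, -4.93176558e-04,
        1.48686091e-02,  1.18070452e-05]), 'tool_pos': array([232.15475674, 552.64871427, 230.23330278]), 'tcp_rot': array([-1.79890583e+02, -7.71396885e-03,  1.57206859e+02]), 'ft_force': array([ 0.28796111, -0.60429688, -0.08424501]), 'wrist_torque': array([-0.02415117, -0.03351781, -0.03335255]), 'grip_force': 0.0, 'finger_gap': 84.9351596470946}
side {'vfov': 43.07157942985545, 'cx': 275.4146488557144, 'cy': 212.6973323043816, 'R': array([[ 0.93109387, -0.36468689, -0.00822694],
       [-0.19509861, -0.47880283, -0.85596985],
       [ 0.3082219 ,  0.79859334, -0.51696028]]), 't': array([-529.87324888,   39.93196017, 1431.52170204])}
case [([265.6, 206.0], 0.62)]
lid_hinge [([294.2, 186.0], 0.62), ([233.3, 190.9], 0.18)]
lid_handle [([233.7, 192.2], 
[... 348 characters left out ...]
7867426420627, 'cx': 270.3401405480488, 'cy': 212.60969674600184, 'R': array([[ 0.01614028, -0.99979359, -0.01233963],
       [-0.99694229, -0.01514811, -0.07665906],
       [ 0.07645632,  0.0135392 , -0.996981  ]]), 't': array([-241.41888129,  476.68153022, 1209.44426227])}
case [([227.1, 201.4], 0.93)]
lid_hinge [([228.6, 174.5], 0.98)]
lid_handle [([216.5, 238.1], 0.97)]
stay_grip_center [([223.9, 204.3], 0.73), ([275.8, 191.4], 0.58)]
stay_lid_pivot [([255.6, 214.0], 0.58)]
eyepiece_center [([342.1, 219.9], 0.56), ([337.9, 189.9], 0.49), ([359.8, 237.0], 0.44)]
flashlight_center [([378.2, 200.1], 0.76), ([224.7, 200.6], 0.5)]
amber_can_center [([165.3, 244.3], 0.52)]
oil_bottle_center []
```

```bash
python3 - <<'E'
import cv2,numpy as np
a=cv2.imread('pics/side0.png');b=cv2.imread('pics/top0.png')
c=cv2.resize(a[150:330,160:400],None,fx=3.3,fy=3.3,interpolation=cv2.INTER_CUBIC);cv2.imwrite('pics/s1.png',c)
c=cv2.resize(b[120:300,140:420],None,fx=2.85,fy=2.85,interpolation=cv2.INTER_CUBIC);cv2.imwrite('pics/t1.png',c)
E
```

```text
(no output)
```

View pics/s1.png

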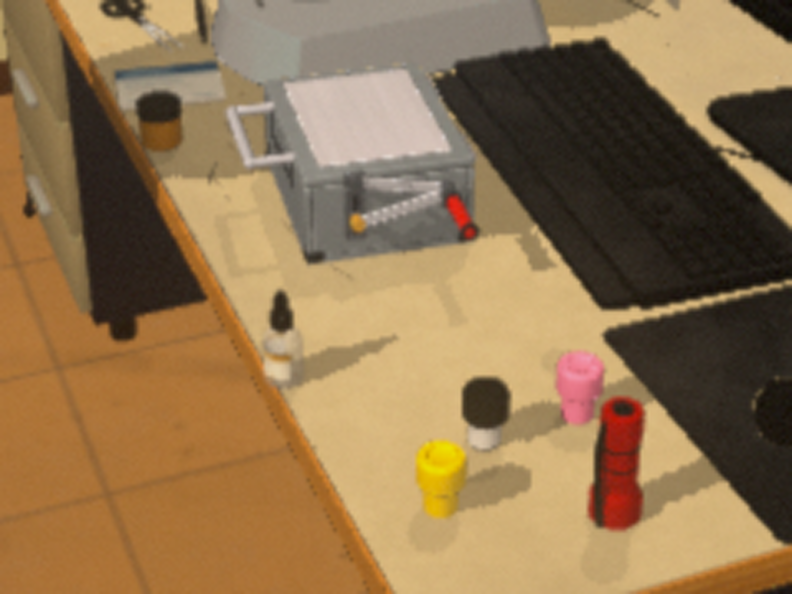

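View pics/t1.png

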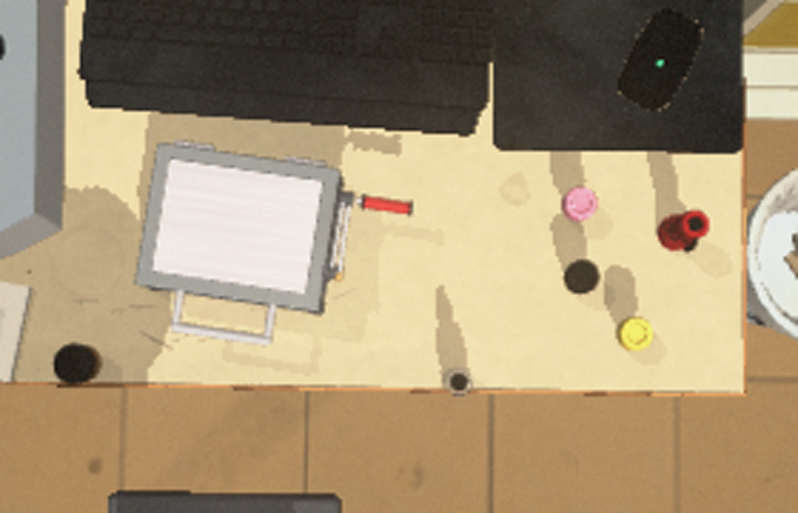

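The pictures show the case with its bar handle toward the robot, and the red stay grip at side (301,215), top (276,192). Possible eyepieces:
- Black head on a white barrel: side (307,272), top (344,217).
- Pink: side (335,266), top (343,191).
- Yellow: side (293,297), top (363,237).

I choose the black-headed one. The crop shows it clearly.

```bash
python3 - <<'E'
from h import *
from scipy.optimize import least_squares
T=lambda u,v:(140+u/2.85,120+v/2.85); S=lambda u,v:(160+u/3.3,150+v/3.3)
obs=[('top',T(159,144),(70,90,80)),('top',T(341,171),(70,-90,80)),('top',T(322,312),(-70,-90,80)),('top',T(137,286),(-70,90,80)),
('top',(216.5,238.1),(-105,0,75)),('side',(233.7,192.2),(-105,0,75)),
('side',S(472,160),(70,-90,80)),('side',S(305,183),(-70,-90,80)),('side',S(275,82),(-70,90,80)),('side',S(318,257),(-70,-90,0)),('side',S(472,238),(70,-90,0))]
def X(p,l): c,s=np.cos(p[2]),np.sin(p[2]); return np.array([p[0]+c*l[0]-s*l[1],p[1]+s*l[0]+c*l[1],l[2]])
r=least_squares(lambda p:np.concatenate([proj(n,X(p,l))-uv for n,uv,l in obs]),[500,300,0],loss='soft_l1',x_scale=[100,100,.1])
print(r.x,np.degrees(r.x[2]));print(np.round(r.fun.reshape(-1,2),1).tolist())
print('handle',X(r.x,(-105,0,75)))
print('grip tri',tri(S(459,216),T(386,205)),'pred',X(r.x,(45,-140,60)))
for n in('side','top'):
  snapshot(n)
  for d in masks_of(n,'eyepiece_center'):
    m=d['pixels'];ys,xs=np.nonzero(m);print(n,d['at'],d['conf'],xs.min(),xs.max(),ys.min(),ys.max())
print(tri(S(486,413),T(581,276)))
print(atz('top',T(581,276),45), 'bar oil',tri(S(281,340),T(458,381))[0],'can',atz('top',T(76,363),42),'pink',atz('top',T(580,203),45),'flash',atz('top',T(695,222),88),'yel',atz('top',T(635,334),45))
E
```

```text
[ 5.10305280e+02 -1.07443423e+02 -1.19828718e-01] -6.865679795299335
[[-0.0, -0.5], [0.5, -1.3], [0.1, -0.5], [0.1, -0.3], [2.5, -0.9], [-1.8, -0.9], [0.5, -1.5], [-0.8, -1.4], [-5.2, -1.3], [-3.8, 2.2], [-0.0, 0.6]]
handle [406.05822176 -94.89149662  75.        ]
grip tri (array([ 536.89639753, -248.13780517,   54.65403485]), [np.float64(0.35595791149146544), np.float64(0.3261633503364891)]) pred [ 538.24668893 -251.81889751   60.        ]
side [291.3, 295.1] 0.78 286 300 284 306
side [311.3, 271.8] 0.69 301 314 265 284
side [334.5, 266.8] 0.62 329 342 257 277
top [377.4, 197.2] 0.72 371 386 195 206
top [341.6, 191.0] 0.65 337 349 185 197
top [361.8, 236.7] 0.57 356 368 231 242
top [338.6, 219.1] 0.55 338 349 212 222
(array([ 471.75289455, -445.43539145,   22.32151688]), [np.float64(0.34816818506258673), np.float64(0.2758968313262185)])
[ 469.43675426 -441.52509605   45.        ] bar oil [ 364.67798854 -322.2552871    31.25183473] can [375.65774173  56.71767534  42.        ] pink [ 542.05240646 -440.32521618   45.        ] flash [ 519.78886853 -543.0960731    88.        ] yel [ 413.05187669 -494.70666174   45.        ]
```

```bash
python3 - <<'E'
import cv2,numpy as np
a=cv2.imread('pics/side0.png');b=cv2.imread('pics/top0.png')
c=np.hstack([a,b]);cv2.imwrite('pics/full.png',cv2.resize(c,(800,300),interpolation=cv2.INTER_AREA))
E
```

```text
(no output)
```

View pics/full.png

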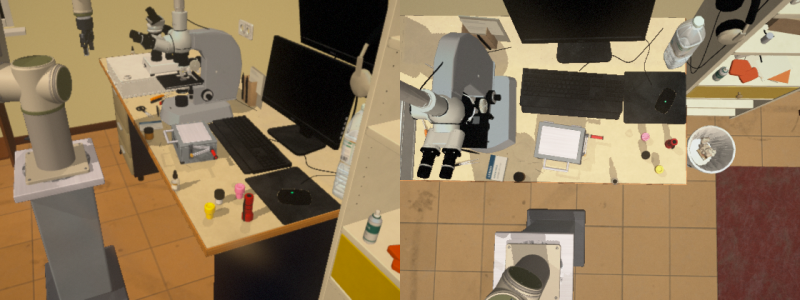

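The wider view shows a microscope at the left, with its oculars near top (60,245), between the start pose and the case. I'll check the clearance there.

```bash
python3 - <<'E'
from h import *
# oculars: side full (150,15)*1.4 & (158,42)*1.4 ; top (424,172),(448,172)
for a,b in [((150*1.4,14*1.4),((424-400)*1.4,160*1.4)),((132*1.4,41*1.4),((424-400)*1.4,175*1.4)),((150*1.4,14*1.4),((448-400)*1.4,160*1.4)),((132*1.4,41*1.4),((448-400)*1.4,175*1.4))]: print(tri(a,b))
print(tri((178*1.4,50*1.4),((455-400)*1.4,110*1.4)))
for z in(0,300): print(atz('top',(34,250),z),atz('top',(85,250),z))
E
```

```text
(array([434.1163589 , 187.26264505, 468.99931863]), [np.float64(6.105765957252106), np.float64(9.322808382087826)])
(array([381.86027867, 256.45944946, 352.42634402]), [np.float64(1.0531497096400275), np.float64(1.4980036484499437)])
(array([426.33861781, 122.99160465, 480.26008166]), [np.float64(3.033285264738157), np.float64(4.494495494459304)])
(array([374.6908202 , 178.80127985, 371.38061301]), [np.float64(2.0627396511328087), np.float64(2.8450167307469183)])
(array([574.27033842, 199.04510763, 308.97205534]), [np.float64(2.955386939290577), np.float64(3.9942241567328853)])
[ 3.61267674e+02  4.57228185e+02 -2.27373675e-13] [363.71450645 306.94644923   0.        ]
[367.41196607 285.90903574 300.        ] [369.26651505 172.00468061 300.        ]
```

Request:
step_arm(
  targets=[
    {"dp":[-0.045,-0.125,0],"angular":[0,0,0.052],"fingers":0.62},
    {"dp":[-0.09,-0.25,0],"angular":[0,0,0.104],"fingers":0.62},
    {"dp":[-0.135,-0.375,0],"angular":[0,0,0.156],"fingers":0.62},
    {"dp":[-0.18,-0.5,0],"angular":[0,0,0.208],"fingers":0.62},
    {"dp":[-0.225,-0.625,0],"angular":[0,0,0.26],"fingers":0.62},
    {"dp":[-0.27,-0.75,0],"angular":[0,0,0.312],"fingers":0.62},
    {"dp":[-0.315,-0.875,0],"angular":[0,0,0.364],"fingers":0.62},
    {"dp":[-0.36,-1.0,0],"angular":[0,0,0.4115],"fingers":0.62},
  ],
  newtons=20,
)

```text
time: 2.2
tool_pos: [221.3, 340.1, 231.4]
tcp_rot: [180.0, -0.0, 82.8]
ft_force: [0.3, -1.1, -0.2]
finger_gap: 32.7
grip_force: 0.0
```

Request:
step_arm(
  targets=[
    {"dp":[-0.155,0.04,0]},
    {"dp":[-0.31,0.08,0]},
    {"dp":[-0.465,0.117,0]},
    {"dp":[-0.565,0.225,0]},
    {"dp":[-0.665,0.333,0]},
    {"dp":[-0.78,0.42,0]},
    {"dp":[-0.895,0.51,0]},
    {"dp":[-0.895,0.51,0]},
  ],
)

```text
validation failed for argument at $.ta...
```

Request:
step_arm(
  targets=[
    {"dp":[-0.155,0.04,0],"angular":[0,0,0],"fingers":0.62},
    {"dp":[-0.31,0.08,0],"angular":[0,0,0],"fingers":0.62},
    {"dp":[-0.465,0.117,0],"angular":[0,0,0],"fingers":0.62},
    {"dp":[-0.565,0.225,0],"angular":[0,0,0],"fingers":0.62},
    {"dp":[-0.665,0.333,0],"angular":[0,0,0],"fingers":0.62},
    {"dp":[-0.78,0.42,0],"angular":[0,0,0],"fingers":0.62},
    {"dp":[-0.895,0.51,0],"angular":[0,0,0],"fingers":0.62},
    {"dp":[-0.895,0.51,0],"angular":[0,0,0],"fingers":0.62},
  ],
)

```text
time: 3.2
tool_pos: [301.8, 149.8, 231.4]
tcp_rot: [180.0, 0.0, 83.0]
ft_force: [-0.5, 0.4, 0.2]
finger_gap: 32.3
grip_force: 0.0
```

Request:
step_arm(
  targets=[
    {"dp":[-0.217,0.081,0],"angular":[0,0,0],"fingers":0.62},
    {"dp":[-0.434,0.163,0],"angular":[0,0,0],"fingers":0.62},
    {"dp":[-0.62,0.32,0.1],"angular":[0,0,0],"fingers":0.62},
    {"dp":[-0.8,0.48,0.2],"angular":[0,0,0],"fingers":0.62},
    {"dp":[-0.9,0.56,0.3],"angular":[0,0,0],"fingers":0.62},
    {"dp":[-0.995,0.645,0.4],"angular":[0,0,0],"fingers":0.62},
    {"dp":[-0.995,0.645,0.4],"angular":[0,0,0],"fingers":0.62},
    {"dp":[-0.995,0.645,0.4],"angular":[0,0,0],"fingers":0.62},
  ],
)

```text
time: 4.2
tool_pos: [405.5, -61.1, 151.7]
tcp_rot: [-180.0, -0.0, 83.2]
ft_force: [0.5, -0.5, -0.8]
finger_gap: 32.0
grip_force: 0.0
```

```bash
python3 - <<'E'
from h import *
s=sense();print(s['tool_pos'],s['tcp_rot'],s['time'])
im=snapshot('top');im2=snapshot('side')
c=cv2.resize(im[150:280,150:310],None,fx=3,fy=3,interpolation=cv2.INTER_CUBIC)
c2=cv2.resize(im2[130:260,190:330],None,fx=3,fy=3,interpolation=cv2.INTER_CUBIC)
cv2.imwrite('pics/h1.png',cv2.resize(np.hstack([c,c2]),(800,347)))
print(pinpoint('top','lid_handle')[:1],pinpoint('side','lid_handle')[:1])
print(proj('top',s['tool_pos']),proj('side',s['tool_pos']))
E
```

```text
[405.46231144 -61.14670329 151.68234528] [-1.79991798e+02 -2.57521418e-02  8.31539358e+01] 4.2
[{'at': [299.7, 253.6], 'conf': 0.33}] [{'at': [233.1, 191.6], 'conf': 0.76}]
[201.90036183 236.67786847] [226.52940095 160.67221075]
```

View pics/h1.png

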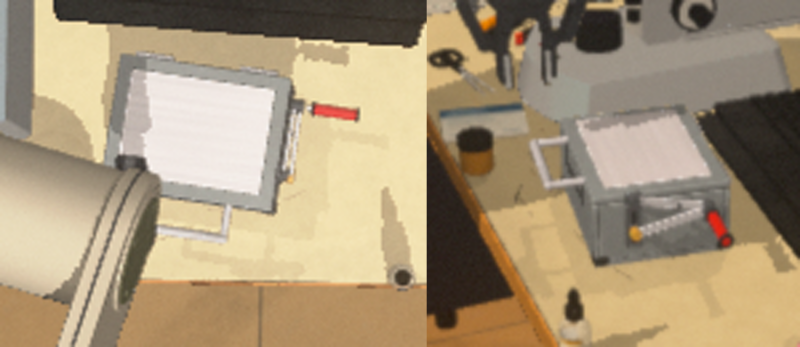

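The arm now hides the handle from the top camera. In the side view, the fingertips at (226.7,160.7) match the kinematics, and the bar's middle is near (234,192). I'll triangulate it.

```bash
python3 - <<'E'
from h import *
T=lambda u,v:(140+u/2.85,120+v/2.85); S=lambda u,v:(160+u/3.3,150+v/3.3)
print(tri((233.8,192),(217.2,237.8)))
# bar ends: side crop1 (232,112),(250,161); top (172,329),(271,341)
print(tri(S(234,112),T(174,329)),tri(S(250,161),T(270,341)))
for z in (75,):
  for uv in((233.8,192),): print('side z75',atz('side',uv,75)); print('top',atz('top',(217.2,237.8),75))
# corners lid top
for a,b in [((472,160),(341,171)),((305,183),(322,312)),((288,80),(137,286))]: print(tri(S(*a),T(*b)), atz('side',S(*a),80),atz('top',T(*b),80))
E
```

```text
(array([408.28111032, -90.43129254,  69.90927184]), [np.float64(1.4714973639321292), np.float64(1.4552255675010695)])
(array([414.01993983, -45.94174088,  71.67899019]), [np.float64(1.4285541344259165), np.float64(1.4494407880068025)]) (array([ 401.42336463, -138.73139523,   75.62035896]), [np.float64(0.5326698817474012), np.float64(0.513659463566373)])
side z75 [ 409.49185332 -100.67807894   75.        ]
top [404.38245962 -89.96319377  75.        ]
(array([ 567.04334107, -203.9838896 ,   75.17841106]), [np.float64(0.3895674365999146), np.float64(0.37133023580121105)]) [ 564.56843633 -211.85016539   80.        ] [ 565.32487715 -203.83049254   80.        ]
(array([ 430.3735235 , -188.34228089,   75.65737147]), [np.float64(0.6597619104253681), np.float64(0.6211122066625054)]) [ 429.68493899 -195.86746946   80.        ] [ 428.59284209 -188.06196804   80.        ]
(array([463.73944873, -12.8301319 ,  76.49456607]), [np.float64(4.6807668860100025), np.float64(4.878402931953048)]) [474.26601783 -23.86914963  80.        ] [450.82536623  -9.36201527  80.        ]
```

Request:
step_arm(
  targets=[
    {"dp":[-0.08,0.015,0.04],"angular":[0,0,0],"fingers":0.69},
    {"dp":[-0.158,0.027,0.1],"angular":[0,0,0],"fingers":0.69},
    {"dp":[-0.158,0.027,0.2],"angular":[0,0,0],"fingers":0.69},
    {"dp":[-0.158,0.027,0.3],"angular":[0,0,0],"fingers":0.69},
    {"dp":[-0.158,0.027,0.4],"angular":[0,0,0],"fingers":0.69},
    {"dp":[-0.158,0.027,0.475],"angular":[0,0,0],"fingers":0.69},
    {"dp":[-0.158,0.027,0.475],"angular":[0,0,0],"fingers":0.75},
    {"dp":[-0.158,0.027,0.475],"angular":[0,0,0],"fingers":0.82},
  ],
)

```text
time: 5.4
tool_pos: [407.4, -94.4, 56.7]
tcp_rot: [180.0, 0.0, 83.1]
ft_force: [0.2, 0.6, -0.0]
finger_gap: 15.3
grip_force: 0.0
```

Request:
step_arm(
  targets=[
    {"dp":[0,0,0],"angular":[0,0,0],"fingers":0.88},
    {"dp":[0,0,0],"angular":[0,0,0],"fingers":0.95},
    {"dp":[0,0,0],"angular":[0,0,0],"fingers":1},
    {"dp":[0,0,0],"angular":[0,0,0],"fingers":1},
    {"dp":[0,0,0],"angular":[0,0,0],"fingers":1},
    {"dp":[0,0,0],"angular":[0,0,0],"fingers":1},
    {"dp":[0,0,0],"angular":[0,0,0],"fingers":1},
    {"dp":[0,0,0],"angular":[0,0,0],"fingers":1},
  ],
)

```text
time: 6.4
tool_pos: [406.4, -94.1, 56.7]
tcp_rot: [-179.9, 0.0, 83.1]
ft_force: [-6.1, -1.1, 4.0]
finger_gap: 9.0
grip_force: 19.5
```

```bash
python3 - <<'E'
from h import *
s=sense();print(s['tool_pos'],s['tcp_rot'],s['time'],s['ft_force'],s['wrist_torque'],s['finger_gap'],s['grip_force'])
E
```

```text
[406.40953534 -94.09996804  56.7105735 ] [-1.79916568e+02  2.25700728e-02  8.31488449e+01] 6.4 [-6.05619136 -1.10919607  4.04503856] [-0.04502503  1.05188462  0.00448272] 9.042736930287287 19.52803373336792
```

Request:
step_arm(
  targets=[
    {"dp":[0,-0.001,-0.065],"angular":[0,0,0],"fingers":1},
    {"dp":[0,0.008,-0.13],"angular":[0,0,0],"fingers":1},
    {"dp":[0,0.022,-0.194],"angular":[0,0,0],"fingers":1},
    {"dp":[0,0.041,-0.257],"angular":[0,0,0],"fingers":1},
    {"dp":[0,0.064,-0.319],"angular":[0,0,0],"fingers":1},
    {"dp":[0,0.093,-0.378],"angular":[0,0,0],"fingers":1},
    {"dp":[0,0.125,-0.435],"angular":[0,0,0],"fingers":1},
    {"dp":[0,0.162,-0.489],"angular":[0,0,0],"fingers":1},
  ],
)

```text
time: 7.4
tool_pos: [437.9, -98.1, 154.7]
tcp_rot: [-179.8, 0.0, 83.1]
ft_force: [-12.0, -3.4, 6.7]
finger_gap: 9.1
grip_force: 20.1
```

Request:
step_arm(
  targets=[
    {"dp":[0,0.021,-0.035],"angular":[0,0,0],"fingers":1},
    {"dp":[0,0.045,-0.068],"angular":[0,0,0],"fingers":1},
    {"dp":[0,0.09,-0.115],"angular":[0,0,0],"fingers":1},
    {"dp":[0,0.14,-0.16],"angular":[0,0,0],"fingers":1},
    {"dp":[0,0.191,-0.2],"angular":[0,0,0],"fingers":1},
    {"dp":[0,0.246,-0.235],"angular":[0,0,0],"fingers":1},
    {"dp":[0,0.284,-0.257],"angular":[0,0,0],"fingers":1},
    {"dp":[0,0.323,-0.277],"angular":[0,0,0],"fingers":1},
  ],
)

```text
time: 8.4
tool_pos: [504.1, -106.6, 211.3]
tcp_rot: [179.9, 0.1, 83.1]
ft_force: [-4.3, -4.4, 5.4]
finger_gap: 9.3
grip_force: 20.3
```

```bash
cat > grip.py <<'E'
from h import *
from scipy.optimize import least_squares
C=np.array([510.8,-106.6]);Y=np.radians(-6.87)
def W(l): c,s=np.cos(Y),np.sin(Y); return np.array([C[0]+c*l[0]-s*l[1],C[1]+s*l[0]+c*l[1],l[2]])
def L(w): c,s=np.cos(Y),np.sin(Y); d=np.array(w[:2])-C; return np.array([c*d[0]+s*d[1],-s*d[0]+c*d[1],w[2]])
def elbow(th,fz,front=False):
    c,s=np.cos(th),np.sin(th); P=np.array([70-100*c+5*s,70+100*s+5*c]);F=np.array([-30,45+fz]);d=P-F;D=np.hypot(*d)
    if D>152: return None
    h=np.sqrt(76**2-D*D/4);n=np.array([d[1],-d[0]])/D; return F+d/2+n*h*(-1 if front else 1)
def red(n,box):
    im=snapshot(n);x0,x1,y0,y1=box;h=cv2.cvtColor(im[y0:y1,x0:x1],cv2.COLOR_BGR2HSV)
    m=(((h[...,0]<8)|(h[...,0]>172))&(h[...,1]>140)&(h[...,2]>70)).astype(np.uint8)
    k,lab,st,ce=cv2.connectedComponentsWithStats(m)
    if k<2: return None,im
    i=1+np.argmax(st[1:,4]); return (ce[i]+[x0,y0],st[i,4]),im
E
python3 - <<'E'
from grip import *
s=sense();print(s['tool_pos'],s['ft_force'],s['time'])
l=L(s['tool_pos']);th=np.arctan2(s['tool_pos'][2]+19-70,70-l[0])-np.arctan2(5,175);print('case',l,'th',th)
a,ima=red('side',(230,340,150,250));b,imb=red('top',(240,320,150,240));print(a,b)
if a and b:print('grip',L(tri(a[0],b[0])[0]),tri(a[0],b[0])[1])
for fz in(-6,-3,0,3,6):
  e=elbow(th,fz); X=W((e[0],-140,e[1])); print(fz,e.round(1),proj('side',X),proj('top',X))
cv2.imwrite('pics/l1.png',np.hstack([cv2.resize(ima[90:290,180:380],None,fx=2,fy=2),cv2.resize(imb[90:290,140:340],None,fx=2,fy=2)]))
E
```

```text
[ 504.08677383 -106.55669706  211.30219929] [-4.29073099 -4.42125902  5.41249718] 8.4
case [ -6.67020571  -0.76002405 211.30219929] th 1.0961071348506533
(array([294.65454545, 206.43636364]), np.int32(55)) (array([274.59677419, 194.75806452]), np.int32(62))
grip [  31.06137608 -136.61103581   83.010302  ] [np.float64(0.28504921706956166), np.float64(0.26449092358058035)]
-6 [30.3 85.2] [294.47061398 206.40298731] [275.87740375 194.84805684]
-3 [32.4 85.3] [295.27890554 206.26513491] [275.98241453 194.07689354]
0 [34.4 85.4] [295.9998119 206.1249712] [276.07610409 193.38676475]
3 [36.1 85.6] [296.64609842 205.98545679] [276.16012678 192.76614836]
6 [37.6 85.7] [297.2268763  205.84884457] [276.23566159 192.206851  ]
```

View pics/l1.png

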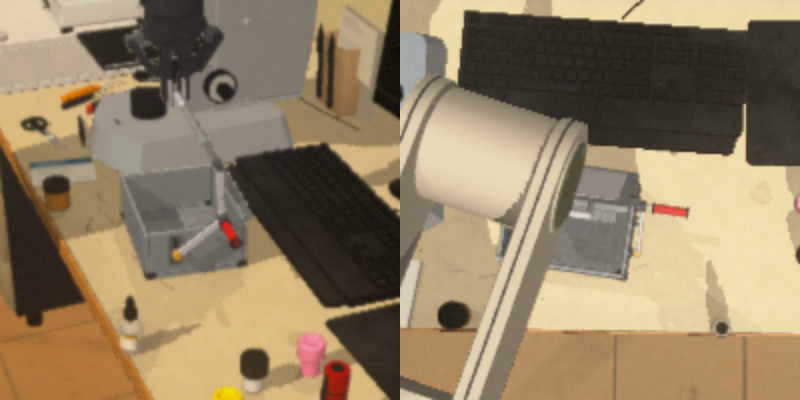

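The lid is up at about 1.10 rad. The grip position, side (294.7,206.4), suggests a low-clamped foot, so I expect an early lock. I'll go on to 1.25.

Request:
step_arm(
  targets=[
    {"dp":[0,0.013,-0.011],"angular":[0,0,0],"fingers":1},
    {"dp":[0,0.028,-0.019],"angular":[0,0,0],"fingers":1},
    {"dp":[0,0.043,-0.025],"angular":[0,0,0],"fingers":1},
    {"dp":[0,0.058,-0.03],"angular":[0,0,0],"fingers":1},
    {"dp":[0,0.073,-0.036],"angular":[0,0,0],"fingers":1},
    {"dp":[0,0.089,-0.041],"angular":[0,0,0],"fingers":1},
    {"dp":[0,0.104,-0.046],"angular":[0,0,0],"fingers":1},
    {"dp":[0,0.12,-0.051],"angular":[0,0,0],"fingers":1},
  ],
)

```text
time: 9.5
tool_pos: [527.2, -109.3, 220.7]
tcp_rot: [-180.0, 0.1, 83.1]
ft_force: [-3.9, -4.0, 0.9]
finger_gap: 9.2
grip_force: 20.3
```

```bash
cat > chk.py <<'E'
from grip import *
s=sense();l=L(s['tool_pos']);th=np.arctan2(s['tool_pos'][2]+19-70,70-l[0])-np.arctan2(5,175)
f=s['ft_force'];fx=f[0]*np.cos(Y)+f[1]*np.sin(Y)
print('t',round(s['time'],2),'th',th.round(3),'tang',round(fx*np.sin(th)+f[2]*np.cos(th),2),'radial out',round(-fx*np.cos(th)+f[2]*np.sin(th),2),f.round(1))
a,ima=red('side',(230,340,120,250));b,imb=red('top',(240,320,150,240));print(a,b)
if a and b:print('grip',L(tri(a[0],b[0])[0]).round(1),np.round(tri(a[0],b[0])[1],2))
for fz in(-7,-6,-5,-4,-3,-1,2,5):
 for fr in(False,True):
  e=elbow(th,fz,fr)
  if e is None: print(fz,'none');break
  X=W((e[0],-140,e[1])); print(fz,fr,e.round(1),proj('side',X).round(1),proj('top',X).round(1),end='  ')
  if fr: print()
E
python3 chk.py
```

```text
t 9.5 th 1.237 tang -2.85 radial out 1.98 [-3.9 -4.   0.9]
(array([292.74137931, 204.70689655]), np.int32(58)) (array([274.53968254, 196.47619048]), np.int32(63))
grip [  25.7 -137.2   89.3] [0.31 0.29]
-7 False [22.9 92.6] [291.7 204.3] [275.5 197.2]  -7 True [-10.9 111.6] [278.7 199.5] [273.8 208.9]  
-6 False [24.3 92.2] [292.2 204.3] [275.6 196.7]  -6 True [-12.3 112.9] [278.2 199.1] [273.7 209.4]  
-5 False [25.5 91.9] [292.7 204.4] [275.6 196.3]  -5 True [-13.5 114.2] [277.7 198.7] [273.7 209.8]  
-4 False [26.6 91.7] [293.1 204.4] [275.7 195.9]  -4 True [-14.6 115.4] [277.3 198.4] [273.6 210.2]  
-3 False [27.7 91.5] [293.5 204.4] [275.7 195.5]  -3 True [-15.7 116.6] [276.8 198. ] [273.6 210.5]  
-1 False [29.6 91.1] [294.2 204.4] [275.8 194.8]  -1 True [-17.6 119. ] [276.1 197.3] [273.4 211.2]  
2 False [32.1 90.8] [295.2 204.4] [276.  193.9]  2 True [-20.1 122.4] [275.1 196.2] [273.3 212. ]  
5 False [34.3 90.5] [296.  204.4] [276.1 193.2]  5 True [-22.3 125.6] [274.2 195.2] [273.2 212.7]
```

Request:
step_arm(
  targets=[
    {"dp":[0,0.005,-0.002],"angular":[0,0,0],"fingers":1},
    {"dp":[0,0.011,-0.004],"angular":[0,0,0],"fingers":1},
    {"dp":[0,0.017,-0.005],"angular":[0,0,0],"fingers":1},
    {"dp":[0,0.023,-0.006],"angular":[0,0,0],"fingers":1},
    {"dp":[0,0.029,-0.008],"angular":[0,0,0],"fingers":1},
    {"dp":[0,0.036,-0.009],"angular":[0,0,0],"fingers":1},
    {"dp":[0,0.036,-0.009],"angular":[0,0,0],"fingers":1},
    {"dp":[0,0.036,-0.009],"angular":[0,0,0],"fingers":1},
  ],
)

```text
time: 10.6
tool_pos: [534.1, -110.1, 222.7]
tcp_rot: [-180.0, 0.1, 83.1]
ft_force: [-6.3, -5.2, 6.2]
finger_gap: 9.1
grip_force: 20.7
```

```bash
python3 chk.py
```

```text
t 10.6 th 1.278 tang -3.6 radial out 7.57 [-6.3 -5.2  6.2]
(array([291.31372549, 203.07843137]), np.int32(51)) (array([274.06349206, 197.23809524]), np.int32(63))
grip [  22.6 -136.2   94. ] [0.17 0.16]
-7 False [18.9 96.2] [290.2 203.3] [275.3 198.5]  -7 True [ -3. 109.] [281.8 200. ] [274.2 206. ]  
-6 False [20.9 95.4] [290.9 203.4] [275.4 197.8]  -6 True [ -4.9 110.8] [281.  199.5] [274.1 206.7]  
-5 False [22.6 94.9] [291.6 203.5] [275.5 197.2]  -5 True [ -6.6 112.3] [280.4 199. ] [274.  207.3]  
-4 False [24.1 94.4] [292.1 203.6] [275.6 196.7]  -4 True [ -8.1 113.8] [279.8 198.6] [273.9 207.8]  
-3 False [25.4 94. ] [292.6 203.7] [275.6 196.2]  -3 True [ -9.5 115.2] [279.3 198.2] [273.9 208.2]  
-1 False [27.8 93.4] [293.5 203.8] [275.8 195.4]  -1 True [-11.8 117.8] [278.4 197.4] [273.7 209. ]  
2 False [30.7 92.7] [294.6 203.8] [275.9 194.4]  2 True [-14.7 121.5] [277.2 196.3] [273.6 210. ]  
5 False [33.2 92.3] [295.6 203.9] [276.  193.5]  5 True [-17.2 124.9] [276.2 195.2] [273.5 210.8]
```

Request:
step_arm(
  targets=[
    {"dp":[0,0.003,-0.004],"angular":[0,0,0],"fingers":1},
    {"dp":[0,0.006,-0.005],"angular":[0,0,0],"fingers":1},
    {"dp":[0,0.009,-0.006],"angular":[0,0,0],"fingers":1},
    {"dp":[0,0.012,-0.007],"angular":[0,0,0],"fingers":1},
    {"dp":[0,0.015,-0.008],"angular":[0,0,0],"fingers":1},
    {"dp":[0,0.018,-0.0095],"angular":[0,0,0],"fingers":1},
    {"dp":[0,0.018,-0.0095],"angular":[0,0,0],"fingers":1},
    {"dp":[0,0.018,-0.0095],"angular":[0,0,0],"fingers":1},
  ],
)

```text
time: 11.7
tool_pos: [537.4, -110.5, 223.7]
tcp_rot: [-179.9, 0.1, 83.1]
ft_force: [-5.7, -4.1, 2.3]
finger_gap: 8.7
grip_force: 20.3
```

```bash
sed -i 's/for fz in(.*/for fz in(-6,-5,-4):/' chk.py; python3 chk.py
```

```text
t 11.7 th 1.297 tang -4.41 radial out 3.59 [-5.7 -4.1  2.3]
(array([290.36170213, 202.04255319]), np.int32(47)) (array([274.046875, 197.734375]), np.int32(64))
grip [  20.4 -136.3   97.5] [0.01 0.01]
-6 False [18.5 97.5] [290.  202.8] [275.3 198.6]  -6 True [ -0.7 109.1] [282.7 199.8] [274.3 205.2]  
-5 False [20.7 96.6] [290.8 203. ] [275.4 197.9]  -5 True [ -2.9 111. ] [281.8 199.3] [274.2 205.9]  
-4 False [22.5 96. ] [291.5 203.2] [275.5 197.2]  -4 True [ -4.7 112.7] [281.1 198.8] [274.1 206.5]
```

Request:
step_arm(
  targets=[
    {"dp":[0,0.004,-0.001],"angular":[0,0,0],"fingers":1},
    {"dp":[0,0.008,-0.002],"angular":[0,0,0],"fingers":1},
    {"dp":[0,0.012,-0.004],"angular":[0,0,0],"fingers":1},
    {"dp":[0,0.012,-0.004],"angular":[0,0,0],"fingers":1},
    {"dp":[0,0.012,-0.004],"angular":[0,0,0],"fingers":1},
    {"dp":[0,0.012,-0.004],"angular":[0,0,0],"fingers":1},
    {"dp":[0,0.012,-0.004],"angular":[0,0,0],"fingers":1},
    {"dp":[0,0.012,-0.004],"angular":[0,0,0],"fingers":1},
  ],
)

```text
time: 12.8
tool_pos: [539.7, -110.8, 224.3]
tcp_rot: [-179.9, 0.1, 83.1]
ft_force: [-4.7, -5.5, 1.2]
finger_gap: 9.0
grip_force: 20.2
```

```bash
python3 chk.py
```

```text
t 12.8 th 1.311 tang -3.51 radial out 2.22 [-4.7 -5.5  1.2]
(array([290.36363636, 202.67272727]), np.int32(55)) (array([274.15625, 198.28125]), np.int32(64))
grip [  19.7 -136.9   96. ] [0.23 0.21]
-6 False [15.9 99.6] [289.  202.3] [275.2 199.5]  -6 True [  3.3 107.3] [284.2 200.2] [274.5 203.8]  
-5 False [18.8 98.2] [290.2 202.6] [275.3 198.5]  -5 True [  0.3 109.7] [283.  199.6] [274.4 204.8]  
-4 False [21.  97.3] [291.  202.8] [275.4 197.7]  -4 True [ -1.9 111.6] [282.2 199. ] [274.3 205.6]
```

Request:
step_arm(
  targets=[
    {"dp":[0,0.004,-0.001],"angular":[0,0,0],"fingers":1},
    {"dp":[0,0.008,-0.002],"angular":[0,0,0],"fingers":1},
    {"dp":[0,0.012,-0.003],"angular":[0,0,0],"fingers":1},
    {"dp":[0,0.012,-0.003],"angular":[0,0,0],"fingers":1},
    {"dp":[0,0.012,-0.003],"angular":[0,0,0],"fingers":1},
    {"dp":[0,0.012,-0.003],"angular":[0,0,0],"fingers":1},
    {"dp":[0,0.012,-0.003],"angular":[0,0,0],"fingers":1},
    {"dp":[0,0.012,-0.003],"angular":[0,0,0],"fingers":1},
  ],
)

```text
time: 13.9
tool_pos: [542.3, -111.1, 225.0]
tcp_rot: [-179.9, 0.1, 83.1]
ft_force: [-4.1, -4.8, 0.8]
finger_gap: 8.7
grip_force: 20.1
```

```bash
python3 chk.py
```

```text
t 13.9 th 1.326 tang -3.18 radial out 1.63 [-4.1 -4.8  0.8]
(array([289.51785714, 202.28571429]), np.int32(56)) (array([273.89552239, 198.98507463]), np.int32(67))
grip [  17.6 -136.5   97.2] [0.23 0.21]
-6 none
-5 False [ 15.7 100.7] [288.9 201.9] [275.2 199.5]  -5 True [  4.9 107.5] [284.8 200.1] [274.6 203.2]  
-4 False [18.9 99.2] [290.2 202.2] [275.3 198.4]  -4 True [  1.7 110.1] [283.6 199.4] [274.4 204.3]
```

Request:
step_arm(
  targets=[
    {"dp":[0,0.004,-0.001],"angular":[0,0,0],"fingers":1},
    {"dp":[0,0.008,-0.002],"angular":[0,0,0],"fingers":1},
    {"dp":[0,0.01,-0.003],"angular":[0,0,0],"fingers":1},
    {"dp":[0,0.01,-0.003],"angular":[0,0,0],"fingers":1},
    {"dp":[0,0.01,-0.003],"angular":[0,0,0],"fingers":1},
    {"dp":[0,0.01,-0.003],"angular":[0,0,0],"fingers":1},
    {"dp":[0,0.01,-0.003],"angular":[0,0,0],"fingers":1},
    {"dp":[0,0.01,-0.003],"angular":[0,0,0],"fingers":1},
  ],
)

```text
time: 15.0
tool_pos: [544.4, -111.3, 225.6]
tcp_rot: [-180.0, 0.1, 83.1]
ft_force: [-3.8, -5.3, -0.5]
finger_gap: 9.3
grip_force: 20.2
```

```bash
python3 chk.py
```

```text
t 15.0 th 1.339 tang -3.14 radial out 0.21 [-3.8 -5.3 -0.5]
(array([284.8       , 199.94545455]), np.int32(55)) (array([273.046875, 203.21875 ]), np.int32(64))
grip [   5.2 -136.   105.6] [0.29 0.27]
-6 none
-5 none
-4 False [ 16.1 101.4] [289.1 201.6] [275.2 199.3]  -4 True [  5.7 108.1] [285.1 199.9] [274.6 202.9]
```

The grip jumped forward to x = 5, z = 106, so the stay has snapped over and locked. I'll release and retreat upward.

Request:
step_arm(
  targets=[
    {"dp":[0,-0.002,0],"angular":[0,0,0],"fingers":0.9},
    {"dp":[0,-0.003,0],"angular":[0,0,0],"fingers":0.75},
    {"dp":[0,-0.003,0],"angular":[0,0,0],"fingers":0.62},
    {"dp":[0,-0.003,0],"angular":[0,0,0],"fingers":0.62},
    {"dp":[0,-0.003,-0.05],"angular":[0,0,0],"fingers":0.62},
    {"dp":[0,-0.003,-0.15],"angular":[0,0,0],"fingers":0.62},
    {"dp":[0,-0.003,-0.25],"angular":[0,0,0],"fingers":0.62},
    {"dp":[0,-0.003,-0.27],"angular":[0,0,0],"fingers":0.62},
  ],
)

```text
time: 16.1
tool_pos: [545.3, -110.9, 282.8]
tcp_rot: [179.7, 0.0, 83.1]
ft_force: [0.3, 0.7, -0.6]
finger_gap: 32.6
grip_force: 0.0
```

```bash
python3 chk.py | head -3; python3 - <<'E'
from h import *
s=sense();print(s['tool_pos'],s['ft_force'])
c=cv2.resize(snapshot('side')[60:330,180:360],None,fx=2.2,fy=2.2);c2=cv2.resize(snapshot('top')[120:300,140:380],None,fx=1.65,fy=1.65)
c=c[:594];o=np.zeros((c.shape[0],800,3),np.uint8);o[:,:c.shape[1]]=c;o[:c2.shape[0],c.shape[1]:c.shape[1]+c2.shape[1]]=c2[:,:800-c.shape[1]];cv2.imwrite('pics/lock.png',o)
for n in('side','top'): print(n,[(d['at'],d['conf']) for d in pinpoint(n,'eyepiece_center')])
E
```

```text
t 16.1 th 1.392 tang 0.14 radial out -0.59 [ 0.3  0.7 -0.6]
(array([284. , 198.5]), np.int32(42)) (array([273.01612903, 203.32258065]), np.int32(62))
grip [   3.8 -135.9  110. ] [0.03 0.03]
[ 544.6078819  -110.68529556  280.64346943] [ 0.06521411 -0.9201575  -0.80328586]
side [([334.6, 266.6], 0.81), ([310.9, 274.1], 0.73), ([290.2, 298.0], 0.52)]
top [([341.1, 192.7], 0.68), ([341.1, 220.2], 0.67)]
```

View pics/lock.png

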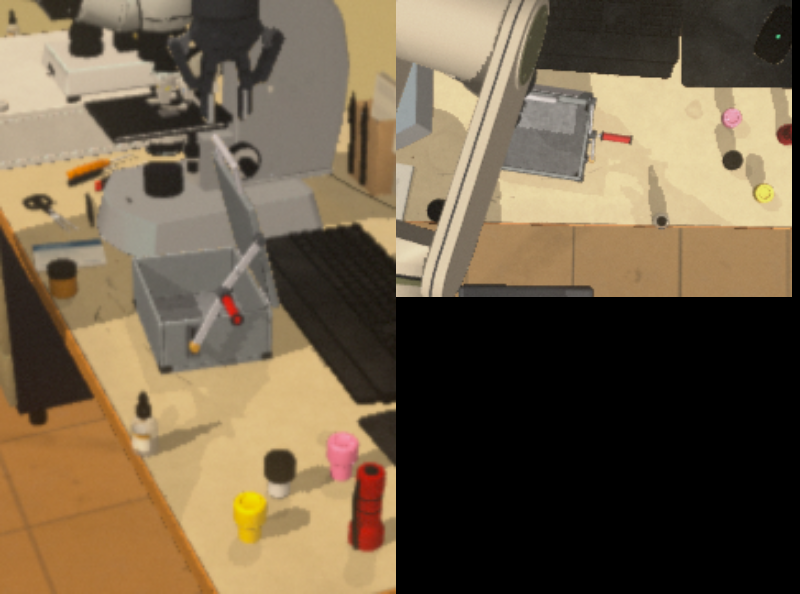

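The lid stands open with the stay straight and locked. The black-headed eyepiece is at side (307,274), top (341,220). I'll move over it.

Request:
step_arm(
  targets=[
    {"dp":[-0.1,-0.02,0],"angular":[0,0,0],"fingers":0.5},
    {"dp":[-0.25,-0.05,0],"angular":[0,0,0],"fingers":0.4},
    {"dp":[-0.4,-0.06,0],"angular":[0,0,0],"fingers":0.4},
    {"dp":[-0.55,-0.08,0.05],"angular":[0,0,0],"fingers":0.4},
    {"dp":[-0.7,-0.1,0.15],"angular":[0,0,0],"fingers":0.4},
    {"dp":[-0.82,-0.1,0.25],"angular":[0,0,0],"fingers":0.4},
    {"dp":[-0.92,-0.1,0.35],"angular":[0,0,0],"fingers":0.4},
    {"dp":[-1.0,-0.1,0.45],"angular":[0,0,0],"fingers":0.4},
  ],
)

```text
time: 17.4
tool_pos: [499.8, -308.0, 188.1]
tcp_rot: [-180.0, -0.0, 83.1]
ft_force: [-0.1, 0.3, 0.6]
finger_gap: 50.9
grip_force: 0.0
```

Request:
step_arm(
  targets=[
    {"dp":[-0.15,-0.015,0.1],"angular":[0,0,0],"fingers":0.4},
    {"dp":[-0.3,-0.03,0.2],"angular":[0,0,0],"fingers":0.4},
    {"dp":[-0.45,-0.05,0.3],"angular":[0,0,0],"fingers":0.4},
    {"dp":[-0.58,-0.06,0.38],"angular":[0,0,0],"fingers":0.4},
    {"dp":[-0.7,-0.072,0.46],"angular":[0,0,0],"fingers":0.4},
    {"dp":[-0.7,-0.072,0.46],"angular":[0,0,0],"fingers":0.4},
    {"dp":[-0.7,-0.072,0.46],"angular":[0,0,0],"fingers":0.4},
    {"dp":[-0.7,-0.072,0.46],"angular":[0,0,0],"fingers":0.4},
  ],
)

```text
time: 18.4
tool_pos: [470.1, -443.5, 98.2]
tcp_rot: [179.9, 0.0, 83.2]
ft_force: [-0.8, -0.5, -0.3]
finger_gap: 51.2
grip_force: 0.0
```

```bash
python3 - <<'E'
from h import *
s=sense();p=s['tool_pos'];print(p,s['finger_gap'])
c=snapshot('side');cv2.imwrite('pics/e1.png',cv2.resize(c[200:330,250:390],None,fx=4,fy=4,interpolation=cv2.INTER_CUBIC))
print('tip',proj('side',p),'eye est c',proj('side',(470.5,-444,22.5)),proj('side',(470.5,-444,45)),proj('side',(470.5,-444,0)))
print(atz('side',(307.3,275.2),22.5),atz('top',(343.9,216.8),40))
E
```

```text
[ 470.06956445 -443.53444979   98.20656683] 51.220599442641756
tip [306.6448189  247.46023722] eye est c [306.16582242 274.89550076] [306.38204224 266.94922633] [305.95371889 282.69049759]
[ 472.42785058 -445.98826623   22.5       ] [ 469.904407   -442.43821335   40.        ]
```

View pics/e1.png

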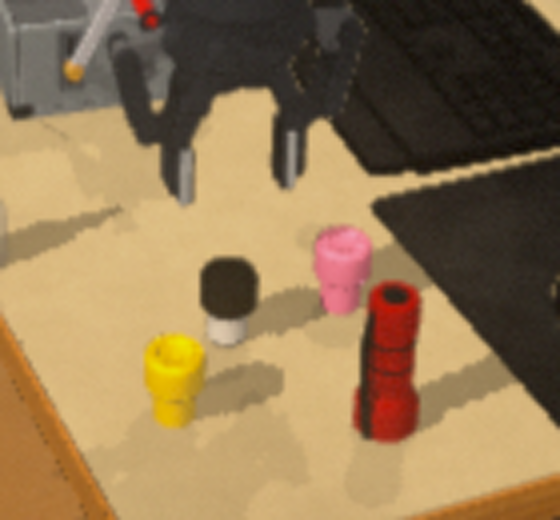

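The eyepiece at crop (228,300) sits between the fingertips at (185,200) and (292,187). I'll descend and grip its head.

Request:
step_arm(
  targets=[
    {"dp":[0,0.005,0.08],"angular":[0,0,0],"fingers":0.4},
    {"dp":[0,0.005,0.18],"angular":[0,0,0],"fingers":0.4},
    {"dp":[0,0.005,0.28],"angular":[0,0,0],"fingers":0.4},
    {"dp":[0,0.005,0.38],"angular":[0,0,0],"fingers":0.4},
    {"dp":[0,0.005,0.425],"angular":[0,0,0],"fingers":0.42},
    {"dp":[0,0.005,0.425],"angular":[0,0,0],"fingers":0.55},
    {"dp":[0,0.005,0.425],"angular":[0,0,0],"fingers":0.7},
    {"dp":[0,0.005,0.425],"angular":[0,0,0],"fingers":0.8},
  ],
  newtons=25,
)

```text
time: 19.45
tool_pos: [470.9, -444.7, 13.5]
tcp_rot: [179.9, 0.1, 83.1]
ft_force: [-0.8, 0.5, 0.2]
finger_gap: 31.3
grip_force: 24.8
```

Request:
step_arm(
  targets=[
    {"dp":[0,0,0],"angular":[0,0,0],"fingers":0.8},
    {"dp":[0,0,0],"angular":[0,0,0],"fingers":0.8},
    {"dp":[0,0,0],"angular":[0,0,0],"fingers":0.8},
    {"dp":[0,0,-0.05],"angular":[0,0,0],"fingers":0.8},
    {"dp":[0,0,-0.15],"angular":[0,0,0],"fingers":0.8},
    {"dp":[0,0,-0.3],"angular":[0,0,0],"fingers":0.8},
    {"dp":[0,0,-0.5],"angular":[0,0,0],"fingers":0.8},
    {"dp":[0,0,-0.7],"angular":[0,0,0],"fingers":0.8},
  ],
)

```text
time: 20.45
tool_pos: [470.5, -444.3, 155.6]
tcp_rot: [179.9, 0.1, 83.1]
ft_force: [0.2, 0.4, -0.0]
finger_gap: 31.2
grip_force: 24.9
```

Request:
step_arm(
  targets=[
    {"dp":[0.1,-0.1,-0.05],"angular":[0,0,0.0575],"fingers":0.8},
    {"dp":[0.22,-0.215,-0.1],"angular":[0,0,0.115],"fingers":0.8},
    {"dp":[0.34,-0.215,-0.125],"angular":[0,0,0.1725],"fingers":0.8},
    {"dp":[0.46,-0.215,-0.125],"angular":[0,0,0.23],"fingers":0.8},
    {"dp":[0.58,-0.215,-0.125],"angular":[0,0,0.2875],"fingers":0.8},
    {"dp":[0.7,-0.215,-0.125],"angular":[0,0,0.345],"fingers":0.8},
    {"dp":[0.83,-0.215,-0.125],"angular":[0,0,0.4025],"fingers":0.8},
    {"dp":[0.95,-0.215,-0.125],"angular":[0,0,0.46],"fingers":0.8},
  ],
)

```text
time: 21.45
tool_pos: [450.8, -249.7, 179.4]
tcp_rot: [179.9, -0.1, 0.0]
ft_force: [-0.4, -0.8, 0.0]
finger_gap: 31.2
grip_force: 25.0
```

Request:
step_arm(
  targets=[
    {"dp":[0.015,-0.11,0],"angular":[0,0,0.02],"fingers":0.8},
    {"dp":[0.03,-0.24,0],"angular":[0,0,0.04],"fingers":0.8},
    {"dp":[0.045,-0.37,0],"angular":[0,0,0.04],"fingers":0.8},
    {"dp":[0.06,-0.5,0],"angular":[0,0,0.04],"fingers":0.8},
    {"dp":[0.08,-0.63,0],"angular":[0,0,0.04],"fingers":0.8},
    {"dp":[0.095,-0.76,0],"angular":[0,0,0.04],"fingers":0.8},
    {"dp":[0.11,-0.87,0],"angular":[0,0,0.04],"fingers":0.8},
    {"dp":[0.11,-0.87,0],"angular":[0,0,0.04],"fingers":0.8},
  ],
)

```text
time: 22.45
tool_pos: [471.9, -75.2, 179.1]
tcp_rot: [180.0, -0.1, -6.7]
ft_force: [0.4, -0.0, -1.2]
finger_gap: 31.4
grip_force: 25.0
```

```bash
python3 - <<'E'
from grip import *
s=sense();p=s['tool_pos'];print(p,s['tcp_rot'],s['finger_gap'],L(p))
a=snapshot('side');cv2.imwrite('pics/p1.png',cv2.resize(a[60:270,170:370],None,fx=2.8,fy=2.8,interpolation=cv2.INTER_CUBIC))
E
```

```text
[471.87719454 -75.21235161 179.11545588] [ 1.79989342e+02 -1.34229364e-01 -6.73920773e+00] 31.413619656206482 [-42.39784081  26.50645867 179.11545588]
```

View pics/p1.png

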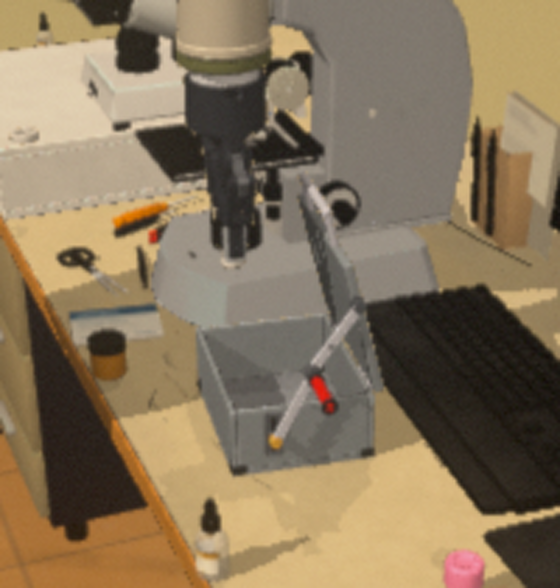

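The held eyepiece hangs over the open case, clear of lid and stay. I'll lower it.

Request:
step_arm(
  targets=[
    {"dp":[0.01,0,0.12],"angular":[0,0,0],"fingers":0.8},
    {"dp":[0.01,0,0.25],"angular":[0,0,0],"fingers":0.8},
    {"dp":[0.01,0,0.38],"angular":[0,0,0],"fingers":0.8},
    {"dp":[0.01,0,0.51],"angular":[0,0,0],"fingers":0.8},
    {"dp":[0.01,0,0.64],"angular":[0,0,0],"fingers":0.8},
    {"dp":[0.01,0,0.74],"angular":[0,0,0],"fingers":0.8},
    {"dp":[0.01,0,0.785],"angular":[0,0,0],"fingers":0.8},
    {"dp":[0.01,0,0.79],"angular":[0,0,0],"fingers":0.8},
  ],
)

```text
time: 23.5
tool_pos: [473.1, -76.9, 19.5]
tcp_rot: [180.0, 0.0, -6.9]
ft_force: [0.2, 0.2, -0.1]
finger_gap: 31.3
grip_force: 25.0
```

Request:
step_arm(
  targets=[
    {"dp":[0,0,0.004],"angular":[0,0,0],"fingers":0.8},
    {"dp":[0,0,0.006],"angular":[0,0,0],"fingers":0.8},
    {"dp":[0,0,0.006],"angular":[0,0,0],"fingers":0.8},
    {"dp":[0,0,0.006],"angular":[0,0,0],"fingers":0.8},
    {"dp":[0,0,0.006],"angular":[0,0,0],"fingers":0.8},
    {"dp":[0,0,0.006],"angular":[0,0,0],"fingers":0.8},
    {"dp":[0,0,0.006],"angular":[0,0,0],"fingers":0.8},
    {"dp":[0,0,0.006],"angular":[0,0,0],"fingers":0.8},
  ],
)

```text
time: 24.5
tool_pos: [473.4, -76.4, 18.3]
tcp_rot: [-180.0, -0.0, -6.9]
ft_force: [0.4, 0.1, 0.8]
finger_gap: 31.1
grip_force: 25.1
```

Request:
step_arm(
  targets=[
    {"dp":[0,0,0.001],"angular":[0,0,0],"fingers":0.62},
    {"dp":[0,0,0.001],"angular":[0,0,0],"fingers":0.56},
    {"dp":[0,0,0.001],"angular":[0,0,0],"fingers":0.5},
    {"dp":[0,0,0.001],"angular":[0,0,0],"fingers":0.48},
    {"dp":[0,0,-0.1],"angular":[0,0,0],"fingers":0.48},
    {"dp":[0,0,-0.3],"angular":[0,0,0],"fingers":0.48},
    {"dp":[0,0,-0.55],"angular":[0,0,0],"fingers":0.48},
    {"dp":[0,0,-0.8],"angular":[0,0,0],"fingers":0.48},
  ],
)

```text
time: 25.5
tool_pos: [472.9, -76.3, 179.6]
tcp_rot: [-180.0, 0.0, -6.9]
ft_force: [0.5, 0.0, -0.4]
finger_gap: 44.7
grip_force: 0.0
```

```bash
python3 - <<'E'
from grip import *
s=sense();p=s['tool_pos'];print(p,s['tcp_rot'],s['finger_gap'],L(p),s['time'])
a,im=red('side',(230,340,120,250));b,im2=red('top',(240,320,150,240));print(a,b,L(tri(a[0],b[0])[0]))
cv2.imwrite('pics/p2.png',np.hstack([cv2.resize(im[130:270,200:340],(400,400)),cv2.resize(im2[130:270,180:320],(400,400))]))
print([ (d['at'],d['conf']) for d in pinpoint('side','eyepiece_center')])
E
```

```text
[472.92427523 -76.33896844 179.57578398] [-1.79999347e+02  1.77713564e-02 -6.86367208e+00] 44.65108212102604 [-41.2235155   25.51317949 179.57578398] 25.5
(array([284.75925926, 199.94444444]), np.int32(54)) (array([273.07692308, 203.35384615]), np.int32(65)) [   4.93905647 -136.13703248  105.7216506 ]
[([291.1, 295.4], 0.7), ([258.1, 199.9], 0.55)]
```

View pics/p2.png

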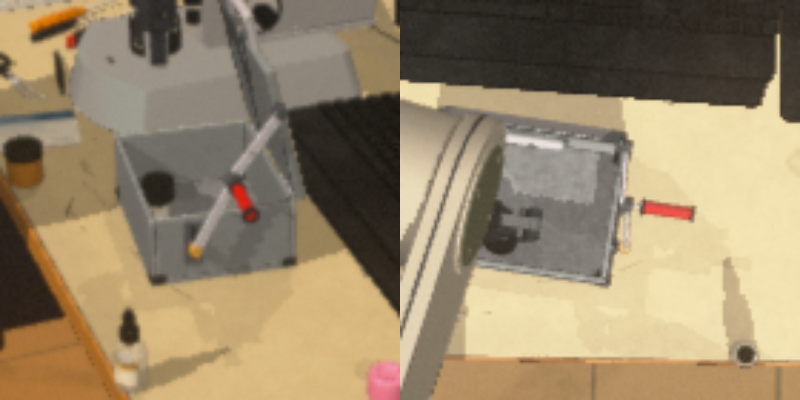

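The eyepiece stands upright in the case and the stay is still locked, with its grip at side (284.8,199.9), top (273.1,203.4). Now I'll go to the grip.

Request:
step_arm(
  targets=[
    {"dp":[0,0.1,-0.02],"angular":[0,0,-0.0583],"fingers":0.5},
    {"dp":[0,0.22,-0.04],"angular":[0,0,-0.1167],"fingers":0.6},
    {"dp":[0,0.34,-0.04],"angular":[0,0,-0.175],"fingers":0.6},
    {"dp":[0,0.46,-0.04],"angular":[0,0,-0.2333],"fingers":0.6},
    {"dp":[0.05,0.58,-0.04],"angular":[0,0,-0.2917],"fingers":0.6},
    {"dp":[0.11,0.68,-0.04],"angular":[0,0,-0.35],"fingers":0.6},
    {"dp":[0.17,0.78,-0.02],"angular":[0,0,-0.4083],"fingers":0.6},
    {"dp":[0.23,0.86,0],"angular":[0,0,-0.4667],"fingers":0.6},
  ],
)

```text
time: 26.65
tool_pos: [497.8, -253.1, 176.1]
tcp_rot: [-179.9, -0.0, 77.5]
ft_force: [0.5, -0.1, 0.4]
finger_gap: 34.1
grip_force: 0.0
```

Request:
step_arm(
  targets=[
    {"dp":[0,0,0.02],"angular":[0.0022,0.0416,-0.0166],"fingers":0.6},
    {"dp":[0,0,0.06],"angular":[0.0044,0.0833,-0.0333],"fingers":0.6},
    {"dp":[0,0,0.1],"angular":[0.0044,0.0833,-0.0333],"fingers":0.6},
    {"dp":[0,0,0.15],"angular":[0.0044,0.0833,-0.0333],"fingers":0.6},
    {"dp":[0,0,0.2],"angular":[0.0044,0.0833,-0.0333],"fingers":0.6},
    {"dp":[0,0,0.2],"angular":[0.0044,0.0833,-0.0333],"fingers":0.6},
    {"dp":[0,0,0.2],"angular":[0.0044,0.0833,-0.0333],"fingers":0.6},
    {"dp":[0,0,0.2],"angular":[0.0044,0.0833,-0.0333],"fingers":0.6},
  ],
)

```text
time: 27.65
tool_pos: [498.8, -252.7, 138.9]
tcp_rot: [179.9, -15.0, 83.2]
ft_force: [0.6, -1.2, 0.5]
finger_gap: 34.4
grip_force: 0.0
```

```bash
cat > st.py <<'E'
from grip import *
s=sense();p=s['tool_pos'];Rt=Ro.from_euler('xyz',s['tcp_rot'],degrees=True).as_matrix();g=p-19*Rt[:,2]
a=Rt.T@np.array([[np.cos(Y),np.sin(Y),0],[-np.sin(Y),np.cos(Y),0],[0,0,1]]).T
f=s['ft_force'];fc=np.array([f[0]*np.cos(Y)+f[1]*np.sin(Y),-f[0]*np.sin(Y)+f[1]*np.cos(Y),f[2]])
print('t',round(s['time'],2),'tcp',L(p).round(1),'grasp',L(g).round(1),s['tcp_rot'].round(1),'Fcase',fc.round(1),'gap',s['finger_gap'].round(1),'axes(cols case x,y,z in tool)\n',a.round(3))
a,_=red('side',(230,340,120,250));b,_=red('top',(240,320,150,240));print(a,b)
if a and b:print('grip',L(tri(a[0],b[0])[0]).round(1))
E
python3 st.py
```

```text
Traceback (most recent call last):
  File "st.py", line 5, in <module>
    print('t',round(s['time'],2),'tcp',L(p).round(1),'grasp',L(g).round(1),s['tcp_rot'].round(1),'Fcase',fc.round(1),'gap',s['finger_gap'].round(1),'axes(cols case x,y,z in tool)\n',a.round(3))
                                                                                                                           ^^^^^^^^^^^^^^^^^^^^^
AttributeError: 'float' object has no attribute 'round'
```

```bash
sed -i "s/s\['finger_gap'\].round(1)/round(s['finger_gap'],1)/" st.py; python3 st.py
```

```text
t 27.65 tcp [   5.6 -146.5  138.9] grasp [   5.6 -151.4  157.3] [179.9 -15.   83.2] Fcase [ 0.7 -1.1  0.5] gap 34.4 axes(cols case x,y,z in tool)
 [[-0.001  0.966  0.258]
 [ 1.     0.001  0.001]
 [ 0.001  0.258 -0.966]]
(array([284.67924528, 199.88679245]), np.int32(53)) None
```

Request:
step_arm(
  targets=[
    {"dp":[-0.013,0,0.05],"angular":[0,0,0],"fingers":0.6},
    {"dp":[-0.03,0,0.11],"angular":[0,0,0],"fingers":0.6},
    {"dp":[-0.048,0,0.18],"angular":[0,0,0],"fingers":0.6},
    {"dp":[-0.06,0,0.225],"angular":[0,0,0],"fingers":0.6},
    {"dp":[-0.064,0,0.24],"angular":[0,0,0],"fingers":0.6},
    {"dp":[-0.064,0,0.24],"angular":[0,0,0],"fingers":0.65},
    {"dp":[-0.064,0,0.24],"angular":[0,0,0],"fingers":0.7},
    {"dp":[-0.064,0,0.24],"angular":[0,0,0],"fingers":0.76},
  ],
  newtons=25,
)

```text
time: 28.75
tool_pos: [498.7, -252.9, 89.1]
tcp_rot: [180.0, -15.0, 83.2]
ft_force: [-0.5, 0.2, 0.4]
finger_gap: 20.4
grip_force: 0.0
```

Request:
step_arm(
  targets=[
    {"dp":[0,0,0],"angular":[0,0,0],"fingers":0.79},
    {"dp":[0,0,0],"angular":[0,0,0],"fingers":0.82},
    {"dp":[0,0,0],"angular":[0,0,0],"fingers":0.85},
    {"dp":[0,0,0],"angular":[0,0,0],"fingers":0.9},
    {"dp":[0,0,0],"angular":[0,0,0],"fingers":0.95},
    {"dp":[0,0,0],"angular":[0,0,0],"fingers":0.95},
    {"dp":[0,0,0],"angular":[0,0,0],"fingers":0.95},
    {"dp":[0,0,0],"angular":[0,0,0],"fingers":0.95},
  ],
)

```text
time: 29.75
tool_pos: [498.1, -252.4, 88.2]
tcp_rot: [-180.0, -15.0, 83.2]
ft_force: [-3.2, 1.7, -0.7]
finger_gap: 10.9
grip_force: 27.3
```

```bash
python3 st.py
```

```text
t 29.75 tcp [   4.9 -146.2   88.2] grasp [   4.9 -151.2  106.6] [-180.   -15.    83.2] Fcase [-3.4  1.3 -0.7] gap 10.9 axes(cols case x,y,z in tool)
 [[-0.001  0.966  0.259]
 [ 1.     0.001 -0.001]
 [-0.001  0.259 -0.966]]
(array([287.11111111, 200.44444444]), np.int32(9)) (array([266.33333333, 201.75      ]), np.int32(12))
grip [  12.  -118.    92.7]
```

The grip is held. Breaking the stay gently along the foot circle.

Request:
step_arm(
  targets=[
    {"dp":[-0.0006,0.004,0.0022],"angular":[0,0,0],"fingers":0.95},
    {"dp":[-0.0012,0.008,0.0044],"angular":[0,0,0],"fingers":0.95},
    {"dp":[-0.0018,0.012,0.0066],"angular":[0,0,0],"fingers":0.95},
    {"dp":[-0.0024,0.016,0.0088],"angular":[0,0,0],"fingers":0.95},
    {"dp":[-0.003,0.02,0.011],"angular":[0,0,0],"fingers":0.95},
    {"dp":[-0.0036,0.024,0.0134],"angular":[0,0,0],"fingers":0.95},
    {"dp":[-0.0043,0.0285,0.016],"angular":[0,0,0],"fingers":0.95},
    {"dp":[-0.005,0.033,0.0186],"angular":[0,0,0],"fingers":0.95},
  ],
  newtons=35,
)

```text
time: 30.85
tool_pos: [504.8, -253.2, 84.2]
tcp_rot: [-180.0, -15.0, 83.2]
ft_force: [-4.6, 2.0, -3.6]
finger_gap: 10.5
grip_force: 37.5
```

```bash
cat > fr.py <<'E'
from h import *
Y=np.radians(-6.87);C=np.array([510.8,-106.6])
s=sense();p=s['tool_pos'];Rt=Ro.from_euler('xyz',s['tcp_rot'],degrees=True).as_matrix();g=p-19*Rt[:,2]
c,sn=np.cos(Y),np.sin(Y);d=g[:2]-C;x=c*d[0]+sn*d[1];f=s['ft_force'];fx=f[0]*c+f[1]*sn
r=np.array([x+30,g[2]-40.5]);R=np.hypot(*r);u=r/R
print('t',round(s['time'],2),'grasp xz',round(x,2),round(g[2],2),'alpha',np.degrees(np.arctan2(r[1],r[0])).round(1),'R',R.round(2),'Frad(out)',round(fx*u[0]+f[2]*u[1],2),'Ftan(down+)',round(fx*u[1]-f[2]*u[0],2),'F',f.round(1),'gap',round(s['finger_gap'],1))
E
python3 fr.py
```

```text
t 30.85 grasp xz 11.55 102.59 alpha 56.2 R 74.71 Frad(out) -5.7 Ftan(down+) -2.0 F [-4.6  2.  -3.6] gap 10.5
```

Request:
step_arm(
  targets=[
    {"dp":[-0.0013,0.006,0.005],"angular":[0,0,0],"fingers":0.95},
    {"dp":[-0.0026,0.012,0.01],"angular":[0,0,0],"fingers":0.95},
    {"dp":[-0.0039,0.018,0.0145],"angular":[0,0,0],"fingers":0.95},
    {"dp":[-0.0052,0.0235,0.019],"angular":[0,0,0],"fingers":0.95},
    {"dp":[-0.0064,0.029,0.0235],"angular":[0,0,0],"fingers":0.95},
    {"dp":[-0.0077,0.0345,0.028],"angular":[0,0,0],"fingers":0.95},
    {"dp":[-0.009,0.04,0.033],"angular":[0,0,0],"fingers":0.95},
    {"dp":[-0.0102,0.0455,0.0382],"angular":[0,0,0],"fingers":0.95},
  ],
)

```text
time: 31.85
tool_pos: [514.1, -254.5, 76.6]
tcp_rot: [180.0, -15.0, 83.2]
ft_force: [-0.6, 2.6, -9.6]
finger_gap: 10.7
grip_force: 37.7
```

```bash
python3 fr.py
```

```text
t 31.85 grasp xz 20.98 94.91 alpha 46.9 R 74.56 Frad(out) -7.62 Ftan(down+) 5.91 F [-0.6  2.6 -9.6] gap 10.7
```

Request:
step_arm(
  targets=[
    {"dp":[-0.0015,0.004,0.006],"angular":[0,0,0],"fingers":0.95},
    {"dp":[-0.003,0.0083,0.011],"angular":[0,0,0],"fingers":0.95},
    {"dp":[-0.0042,0.0127,0.016],"angular":[0,0,0],"fingers":0.95},
    {"dp":[-0.0055,0.017,0.021],"angular":[0,0,0],"fingers":0.95},
    {"dp":[-0.0068,0.0213,0.0255],"angular":[0,0,0],"fingers":0.95},
    {"dp":[-0.0081,0.0255,0.03],"angular":[0,0,0],"fingers":0.95},
    {"dp":[-0.0095,0.0295,0.035],"angular":[0,0,0],"fingers":0.95},
    {"dp":[-0.0108,0.0335,0.04],"angular":[0,0,0],"fingers":0.95},
  ],
)

```text
time: 32.85
tool_pos: [520.9, -255.4, 68.9]
tcp_rot: [180.0, -15.0, 83.2]
ft_force: [-1.3, 2.9, -2.0]
finger_gap: 10.5
grip_force: 38.4
```

```bash
python3 fr.py
```

```text
t 32.85 grasp xz 27.82 87.24 alpha 39.0 R 74.34 Frad(out) -2.58 Ftan(down+) 0.54 F [-1.3  2.9 -2. ] gap 10.5
```

Request:
step_arm(
  targets=[
    {"dp":[-0.0009,0.0027,0.0033],"angular":[0,0,0],"fingers":0.95},
    {"dp":[-0.0018,0.0053,0.0065],"angular":[0,0,0],"fingers":0.95},
    {"dp":[-0.0027,0.0078,0.0097],"angular":[0,0,0],"fingers":0.95},
    {"dp":[-0.0036,0.0102,0.013],"angular":[0,0,0],"fingers":0.95},
    {"dp":[-0.0045,0.0125,0.0163],"angular":[0,0,0],"fingers":0.95},
    {"dp":[-0.0054,0.0148,0.0197],"angular":[0,0,0],"fingers":0.95},
    {"dp":[-0.0063,0.017,0.0231],"angular":[0,0,0],"fingers":0.95},
    {"dp":[-0.0071,0.019,0.0266],"angular":[0,0,0],"fingers":0.95},
  ],
)

```text
time: 33.85
tool_pos: [524.8, -256.0, 63.1]
tcp_rot: [180.0, -15.0, 83.2]
ft_force: [2.1, 2.5, -0.6]
finger_gap: 10.5
grip_force: 38.2
```

```bash
python3 fr.py
```

```text
t 33.85 grasp xz 31.72 81.48 alpha 33.6 R 74.09 Frad(out) 1.11 Ftan(down+) 1.51 F [ 2.1  2.5 -0.6] gap 10.5
```

Request:
step_arm(
  targets=[
    {"dp":[-0.0009,0.0025,0.0033],"angular":[0,0,0],"fingers":0.95},
    {"dp":[-0.0018,0.005,0.0066],"angular":[0,0,0],"fingers":0.95},
    {"dp":[-0.0027,0.0074,0.01],"angular":[0,0,0],"fingers":0.95},
    {"dp":[-0.0036,0.0097,0.0133],"angular":[0,0,0],"fingers":0.95},
    {"dp":[-0.0045,0.0119,0.0167],"angular":[0,0,0],"fingers":0.95},
    {"dp":[-0.0054,0.014,0.0201],"angular":[0,0,0],"fingers":0.95},
    {"dp":[-0.0063,0.016,0.0236],"angular":[0,0,0],"fingers":0.95},
    {"dp":[-0.0072,0.0178,0.027],"angular":[0,0,0],"fingers":0.95},
  ],
)

```text
time: 34.85
tool_pos: [528.1, -256.4, 57.4]
tcp_rot: [180.0, -15.0, 83.2]
ft_force: [3.9, -2.4, -1.8]
finger_gap: 10.5
grip_force: 38.5
```

```bash
python3 fr.py
```

```text
t 34.85 grasp xz 35.08 75.7 alpha 28.4 R 73.99 Frad(out) 2.81 Ftan(down+) 3.55 F [ 3.9 -2.4 -1.8] gap 10.5
```

Request:
step_arm(
  targets=[
    {"dp":[-0.0007,0.002,0.0027],"angular":[0,0,0],"fingers":0.95},
    {"dp":[-0.0015,0.004,0.0055],"angular":[0,0,0],"fingers":0.95},
    {"dp":[-0.0022,0.0058,0.0083],"angular":[0,0,0],"fingers":0.95},
    {"dp":[-0.003,0.0076,0.0111],"angular":[0,0,0],"fingers":0.95},
    {"dp":[-0.0037,0.0093,0.0139],"angular":[0,0,0],"fingers":0.95},
    {"dp":[-0.0045,0.011,0.0167],"angular":[0,0,0],"fingers":0.95},
    {"dp":[-0.0052,0.0125,0.0195],"angular":[0,0,0],"fingers":0.95},
    {"dp":[-0.006,0.014,0.0222],"angular":[0,0,0],"fingers":0.95},
  ],
)

```text
time: 35.85
tool_pos: [530.5, -256.9, 52.2]
tcp_rot: [-180.0, -15.0, 83.1]
ft_force: [4.6, -4.0, -6.9]
finger_gap: 10.8
grip_force: 38.1
```

```bash
python3 fr.py
```

```text
t 35.85 grasp xz 37.57 70.54 alpha 24.0 R 73.94 Frad(out) 1.85 Ftan(down+) 8.37 F [ 4.6 -4.  -6.9] gap 10.8
```

Request:
step_arm(
  targets=[
    {"dp":[-0.0008,0.0017,0.0028],"angular":[0,0,0],"fingers":0.95},
    {"dp":[-0.0016,0.0033,0.0057],"angular":[0,0,0],"fingers":0.95},
    {"dp":[-0.0023,0.0049,0.0086],"angular":[0,0,0],"fingers":0.95},
    {"dp":[-0.0031,0.0064,0.0115],"angular":[0,0,0],"fingers":0.95},
    {"dp":[-0.0039,0.0078,0.0144],"angular":[0,0,0],"fingers":0.95},
    {"dp":[-0.0047,0.0091,0.0173],"angular":[0,0,0],"fingers":0.95},
    {"dp":[-0.0055,0.0103,0.0203],"angular":[0,0,0],"fingers":0.95},
    {"dp":[-0.0062,0.0115,0.0232],"angular":[0,0,0],"fingers":0.95},
  ],
  newtons=45,
)

```text
time: 36.85
tool_pos: [532.6, -257.2, 46.9]
tcp_rot: [-180.0, -15.0, 83.1]
ft_force: [5.2, -4.5, -9.1]
finger_gap: 9.9
grip_force: 46.9
```

```bash
python3 fr.py
```

```text
t 36.85 grasp xz 39.69 65.26 alpha 19.6 R 73.96 Frad(out) 2.36 Ftan(down+) 10.45 F [ 5.2 -4.5 -9.1] gap 9.9
```

Request:
step_arm(
  targets=[
    {"dp":[-0.0008,0.0014,0.0029],"angular":[0,0,0],"fingers":0.95},
    {"dp":[-0.0016,0.0028,0.0059],"angular":[0,0,0],"fingers":0.95},
    {"dp":[-0.0024,0.0042,0.0088],"angular":[0,0,0],"fingers":0.95},
    {"dp":[-0.0032,0.0055,0.0118],"angular":[0,0,0],"fingers":0.95},
    {"dp":[-0.004,0.0067,0.0148],"angular":[0,0,0],"fingers":0.95},
    {"dp":[-0.0048,0.0078,0.0178],"angular":[0,0,0],"fingers":0.95},
    {"dp":[-0.0056,0.0089,0.0208],"angular":[0,0,0],"fingers":0.95},
    {"dp":[-0.0064,0.01,0.0239],"angular":[0,0,0],"fingers":0.95},
  ],
)

```text
time: 37.85
tool_pos: [534.3, -257.3, 41.9]
tcp_rot: [-179.9, -15.0, 83.1]
ft_force: [4.1, -4.7, -6.5]
finger_gap: 10.4
grip_force: 46.7
```

```bash
python3 fr.py; python3 - <<'E'
from h import *
print([(n,[(np.round(d['at'],1).tolist(),round(d['conf'],2)) for d in (snapshot(n),pinpoint(n,'lid_handle'))[1]]) for n in('side',)])
for th in(0,.1,.2,.3,.4,.5):
  c,s=np.cos(th),np.sin(th);l=(70-175*c+5*s,70+175*s+5*c);Y=np.radians(-6.87);print(th,proj('side',(510.8+np.cos(Y)*l[0],-106.6+np.sin(Y)*l[0],l[1])).round(1))
E
```

```text
t 37.85 grasp xz 41.34 60.28 alpha 15.5 R 74.03 Frad(out) 2.67 Ftan(down+) 7.53 F [ 4.1 -4.7 -6.5] gap 10.4
[('side', [([231.9, 192.0], 0.63)])]
0 [232.  191.1]
0.1 [232.2 185.4]
0.2 [233.  179.5]
0.3 [234.5 173.7]
0.4 [236.6 167.9]
0.5 [239.3 162.3]
```

```bash
python3 - <<'E'
from h import *
a=snapshot('side');cv2.imwrite('pics/z1.png',cv2.resize(a[140:250,200:340],None,fx=5.4,fy=5.4,interpolation=cv2.INTER_CUBIC))
E
```

```text
(no output)
```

View pics/z1.png

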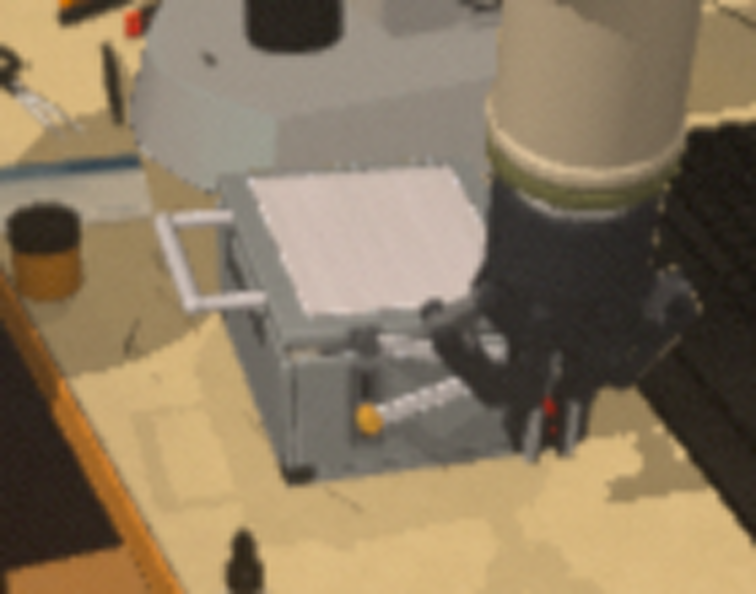

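The lid is nearly shut: handle at crop (178,262), a few pixels above its shut position, with a thin gap still showing. I'll finish in small steps.

Request:
step_arm(
  targets=[
    {"dp":[-0.0004,0.0004,0.0015],"angular":[0,0,0],"fingers":0.95},
    {"dp":[-0.0008,0.0008,0.003],"angular":[0,0,0],"fingers":0.95},
    {"dp":[-0.0012,0.0012,0.0045],"angular":[0,0,0],"fingers":0.95},
    {"dp":[-0.0016,0.0016,0.006],"angular":[0,0,0],"fingers":0.95},
    {"dp":[-0.002,0.002,0.0075],"angular":[0,0,0],"fingers":0.95},
    {"dp":[-0.0024,0.0025,0.009],"angular":[0,0,0],"fingers":0.95},
    {"dp":[-0.0024,0.0025,0.009],"angular":[0,0,0],"fingers":0.95},
    {"dp":[-0.0024,0.0025,0.009],"angular":[0,0,0],"fingers":0.95},
  ],
)

```text
time: 39.0
tool_pos: [534.8, -257.4, 40.2]
tcp_rot: [-179.9, -15.0, 83.1]
ft_force: [3.6, -3.8, -6.8]
finger_gap: 10.0
grip_force: 46.9
```

```bash
python3 fr.py; python3 - <<'E'
from h import *
import cv2
a0=cv2.imread('pics/side0.png')
a=snapshot('side')
# handle/lid template shift between the shut picture and now
def sh(box):
    x0,x1,y0,y1=box;T=cv2.cvtColor(a0[y0:y1,x0:x1],6);S=cv2.cvtColor(a[y0-8:y1+8,x0-8:x1+8],6)
    r=cv2.matchTemplate(S,T,cv2.TM_CCOEFF_NORMED);_,m,_,p=cv2.minMaxLoc(r);return np.array(p)-8,round(m,3)
print(sh((226,246,178,202)),sh((240,290,168,205)))
E
```

```text
t 39.0 grasp xz 41.85 58.58 alpha 14.1 R 74.09 Frad(out) 2.28 Ftan(down+) 7.54 F [ 3.6 -3.8 -6.8] gap 10.0
(array([0, 0]), 0.953) (array([-1,  0]), 0.895)
```

Request:
step_arm(
  targets=[
    {"dp":[-0.0003,0.0003,0.001],"angular":[0,0,0],"fingers":0.95},
    {"dp":[-0.0006,0.0005,0.002],"angular":[0,0,0],"fingers":0.95},
    {"dp":[-0.0009,0.0008,0.003],"angular":[0,0,0],"fingers":0.95},
    {"dp":[-0.0012,0.001,0.004],"angular":[0,0,0],"fingers":0.95},
    {"dp":[-0.0014,0.0012,0.005],"angular":[0,0,0],"fingers":0.95},
    {"dp":[-0.0014,0.0012,0.005],"angular":[0,0,0],"fingers":0.95},
    {"dp":[-0.0014,0.0012,0.005],"angular":[0,0,0],"fingers":0.95},
    {"dp":[-0.0014,0.0012,0.005],"angular":[0,0,0],"fingers":0.95},
  ],
)

```text
time: 40.05
tool_pos: [535.2, -257.0, 39.8]
tcp_rot: [-179.9, -15.0, 83.2]
ft_force: [-1.1, -4.5, -6.8]
finger_gap: 10.3
grip_force: 46.8
```

```bash
python3 fr.py
```

```text
t 40.05 grasp xz 42.25 58.14 alpha 13.7 R 74.37 Frad(out) -2.14 Ftan(down+) 6.44 F [-1.1 -4.5 -6.8] gap 10.3
```

Request:
step_arm(
  targets=[
    {"dp":[-0.0003,0.0002,0.001],"angular":[0,0,0],"fingers":0.95},
    {"dp":[-0.0006,0.0003,0.002],"angular":[0,0,0],"fingers":0.95},
    {"dp":[-0.0009,0.0004,0.003],"angular":[0,0,0],"fingers":0.95},
    {"dp":[-0.0012,0.0005,0.004],"angular":[0,0,0],"fingers":0.95},
    {"dp":[-0.0014,0.0006,0.005],"angular":[0,0,0],"fingers":0.95},
    {"dp":[-0.0016,0.0007,0.006],"angular":[0,0,0],"fingers":0.95},
    {"dp":[-0.0016,0.0007,0.006],"angular":[0,0,0],"fingers":0.95},
    {"dp":[-0.0016,0.0007,0.006],"angular":[0,0,0],"fingers":0.95},
  ],
)

```text
time: 41.05
tool_pos: [535.5, -256.9, 38.9]
tcp_rot: [-179.9, -15.0, 83.2]
ft_force: [-5.2, -3.6, -2.2]
finger_gap: 10.1
grip_force: 47.4
```

```bash
python3 fr.py
```

```text
t 41.05 grasp xz 42.54 57.3 alpha 13.0 R 74.46 Frad(out) -5.11 Ftan(down+) 1.09 F [-5.2 -3.6 -2.2] gap 10.1
```

Request:
step_arm(
  targets=[
    {"dp":[-0.0003,-0.001,0.001],"angular":[0,0,0],"fingers":0.95},
    {"dp":[-0.0006,-0.002,0.002],"angular":[0,0,0],"fingers":0.95},
    {"dp":[-0.0008,-0.003,0.003],"angular":[0,0,0],"fingers":0.95},
    {"dp":[-0.001,-0.003,0.004],"angular":[0,0,0],"fingers":0.95},
    {"dp":[-0.001,-0.003,0.004],"angular":[0,0,0],"fingers":0.95},
    {"dp":[-0.001,-0.003,0.004],"angular":[0,0,0],"fingers":0.95},
    {"dp":[-0.001,-0.003,0.004],"angular":[0,0,0],"fingers":0.95},
    {"dp":[-0.001,-0.003,0.004],"angular":[0,0,0],"fingers":0.95},
  ],
)

```text
time: 42.05
tool_pos: [535.5, -257.1, 38.3]
tcp_rot: [180.0, -15.0, 83.2]
ft_force: [-3.3, -3.4, 0.6]
finger_gap: 10.1
grip_force: 47.8
```

```bash
python3 fr.py; python3 - <<'E'
from h import *
import cv2
a0=cv2.imread('pics/side0.png');a=snapshot('side')
def sh(box):
    x0,x1,y0,y1=box;f=6
    T=cv2.resize(cv2.cvtColor(a0[y0:y1,x0:x1],6),None,fx=f,fy=f,interpolation=cv2.INTER_CUBIC);S=cv2.resize(cv2.cvtColor(a[y0-5:y1+5,x0-5:x1+5],6),None,fx=f,fy=f,interpolation=cv2.INTER_CUBIC)
    r=cv2.matchTemplate(S,T,cv2.TM_CCOEFF_NORMED);_,m,_,p=cv2.minMaxLoc(r);return np.array(p)/f-5,round(m,3)
print(sh((226,246,178,202)),sh((240,275,168,205)))
E
```

```text
t 42.05 grasp xz 42.48 56.62 alpha 12.5 R 74.25 Frad(out) -2.71 Ftan(down+) -1.21 F [-3.3 -3.4  0.6] gap 10.1
(array([0., 0.]), 0.969) (array([0., 0.]), 0.995)
```

The lid image now matches the original shut picture with zero shift, and the force has reversed, so the lid rests on the rim. I'll release and retreat.

Request:
step_arm(
  targets=[
    {"dp":[-0.0005,-0.001,0.0025],"angular":[0,0,0],"fingers":0.95},
    {"dp":[-0.0005,-0.001,0.0025],"angular":[0,0,0],"fingers":0.9},
    {"dp":[0,-0.001,0.001],"angular":[0,0,0],"fingers":0.8},
    {"dp":[0,-0.001,0.001],"angular":[0,0,0],"fingers":0.68},
    {"dp":[0,-0.001,0],"angular":[0,0,0],"fingers":0.58},
    {"dp":[0,-0.001,0],"angular":[0,0,0],"fingers":0.55},
    {"dp":[0,-0.001,-0.1],"angular":[0,0,0],"fingers":0.55},
    {"dp":[0,-0.001,-0.25],"angular":[0,0,0],"fingers":0.55},
  ],
)

```text
time: 43.1
tool_pos: [533.0, -269.7, 87.1]
tcp_rot: [-179.9, -15.1, 83.2]
ft_force: [0.3, -1.1, 0.9]
finger_gap: 38.3
grip_force: 0.0
```

Request:
step_arm(
  targets=[
    {"dp":[0,0,-0.12],"angular":[0,0,0],"fingers":0.55},
    {"dp":[0,0,-0.25],"angular":[0,0,0],"fingers":0.55},
    {"dp":[0,0,-0.4],"angular":[0,0,0],"fingers":0.55},
    {"dp":[0,0,-0.5],"angular":[0,0,0],"fingers":0.55},
    {"dp":[0,0,-0.6],"angular":[0,0,0],"fingers":0.55},
    {"dp":[0,0,-0.6],"angular":[0,0,0],"fingers":0.55},
    {"dp":[0,0,-0.6],"angular":[0,0,0],"fingers":0.55},
    {"dp":[0,0,-0.6],"angular":[0,0,0],"fingers":0.55},
  ],
)

```text
time: 44.1
tool_pos: [529.3, -300.0, 200.7]
tcp_rot: [-179.9, -15.1, 83.2]
ft_force: [-0.2, -0.3, -0.2]
finger_gap: 38.5
grip_force: 0.0
```

```bash
python3 - <<'E'
from grip import *
s=sense();print(s['tool_pos'],s['ft_force'],s['time'],s['finger_gap'])
a0=cv2.imread('pics/side0.png')
r,a=red('side',(230,340,150,250));print(r)
def sh(box,f=6):
    x0,x1,y0,y1=box
    T=cv2.resize(cv2.cvtColor(a0[y0:y1,x0:x1],6),None,fx=f,fy=f,interpolation=cv2.INTER_CUBIC);S=cv2.resize(cv2.cvtColor(a[y0-5:y1+5,x0-5:x1+5],6),None,fx=f,fy=f,interpolation=cv2.INTER_CUBIC)
    r=cv2.matchTemplate(S,T,cv2.TM_CCOEFF_NORMED);_,m,_,p=cv2.minMaxLoc(r);return np.array(p)/f-5,round(m,3)
for n,b in dict(handle=(226,246,178,202),lid=(240,275,168,205),foot=(260,276,208,225),grip=(294,306,206,224),oil=(236,252,236,268),can=(198,218,176,198),flash=(336,358,268,312),pink=(327,345,255,280),yel=(284,304,282,308)).items(): print(n,sh(b))
h=cv2.cvtColor(a0[150:250,230:340],cv2.COLOR_BGR2HSV);m=(((h[...,0]<8)|(h[...,0]>172))&(h[...,1]>140)&(h[...,2]>70));ys,xs=np.nonzero(m);print('grip0',xs.mean()+230,ys.mean()+150,len(xs))
E
```

```text
[ 529.31857131 -299.99652063  200.73650318] [-0.16967761 -0.27371088 -0.23591349] 44.1 38.54980830199667
(array([298.3877551 , 213.59183673]), np.int32(49))
handle (array([0., 0.]), 0.963)
lid (array([0., 0.]), 0.995)
foot (array([0., 0.]), 0.996)
grip (array([0.16666667, 0.        ]), 0.977)
oil (array([0., 0.]), 0.999)
can (array([0., 0.]), 0.999)
flash (array([0., 0.]), 0.999)
pink (array([0.16666667, 0.        ]), 0.903)
yel (array([0.        , 0.16666667]), 0.95)
grip0 299.0327868852459 214.80327868852459 61
```

Everything matches the starting picture: lid and grip are shut, the foot is unmoved and the bystanders are in place. Handing in.

```bash
python3 -c "
from bench import hand_in
print(hand_in())"
```

```text
the job is handed in; nothing more can be done
None
```

The eyepiece was set upright in the case, the lid was lowered under control until shut, and the job was handed in at 44 s; in the last picture the stay's foot and the other desk items were where they started.

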